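Clear the rework mat: load the sensor rail, sort the chokes and heat sinks

ROBOT

A 6-joint arm with a two-finger parallel gripper is mounted at the origin on the work surface. World frame = base frame: x ahead of the robot, y to its left, z up, the work surface at z = 0. Lengths are in m, angles in rad, forces in N, time in s.
With the tool pointing down it reaches from about 0.375 to 0.9 m from the base axis. Payload 3.1 kg.
Tool frame: the origin (TCP) lies at the very end of the fingers, on their centre line; the grasp point (between the pads) lies 19 mm behind it (hold_point_z is the distance from the TCP to the grasp point, in m); z points along the fingers, x is the direction in which the jaws open and shut, and the axes are right-handed (so a half turn about z gives the same grasp; the last joint's range is limited). The gripper opens to 87 mm and grips with 3 to 60 N. Pads are 19 mm wide; open, the fingers measure 117 mm over their backs; the gripper's body (75 mm by 190 mm) begins 51 mm behind the grasp point.
Start: joints at [0.953, 0.527, 1.433, -0, 1.181, -0.178], TCP at [0.266, 0.566, 0.223] pointing down, gripper open.
Joint ranges: [-3.08, 3.08], [-0.75, 2.2], [0.22, 2.44], [-1.43, 4.57], [0, 2.65], [-2.85, 2.85]. Speed limits (rad/s): [2.79, 2.79, 3.14, 3.14, 3.14, 3.14].

INTERFACE

Orientations are given as a unit quaternion [x, y, z, w].
In Python, from rig import * gives the robot as it stands.
- The arm moves only by the tool carry_out, never from a script. Its argument "deltas" is a list of rows, each a list of 7 numbers: the closure, from -1 (fully open) to 1 (shut), then the shift along the tool's x, y, z in units of 25 mm (1.0 is 25 mm), then the turn, a rotation vector about the tool's x, y, z in degrees. In form: [[jaw, x, y, z, rx, ry, rz], ...]. A call has 1 to 8 rows; each row is the pose to reach, as a shift and turn from the pose commanded when the call began, along the tool's axes at that moment; what a row does not reach only later rows make up. A row lasts 1/10 s, in which the tool goes at most 50 mm and 8.59 degrees, less where a joint would pass 70% of its speed; a pose out of reach is approached as far as the arm can. A call with a gripper value outside its range is refused whole. The fingers move at their own pace and stop on an object; "force" is the grip in N (left out, the last holds). Time passes only in rows, so rows that repeat a pose let the fingers close. It gives the time, the measured TCP pose, the force and the opening at its end, in the units of the state.
- get_obs(): the state, without advancing time (a new reading comes with each control period).
- camera(name): name is "side" or "top" or "wrist"; returns (picture, depth): 400x640x3 uint8, red, green, blue; 400x640 float32, m along the optical axis (not along the pixel's ray), 0 where there is no reading.
- camera_info(name): a dict with "mtx" (3x3 intrinsics, pixels), "dist_coeffs" ([k1, k2, p1, p2, k3] as OpenCV has them; the pictures are not rectified), "origin" and "rotation" of the camera in the world. Camera axes: x right, y down, z forward; pixel columns grow to the right and rows downward; lengths in m; the calibration is good to about 2 mm. A picture is of the moment at which its call begins: read the wrist's pose just before it. camera_info takes no time and is no camera call; for the wrist camera it gives the pose at the moment of the call.
- hand_in(): hands the job in, once; it reports no verdict.
Trained networks look in the newest picture that a camera, given by its name, has taken for a name from the list of things; names that differ only in an ending like _2 or _b are one class to them, and where a whole thing is asked for, a point or a joint stands for the part that bears it (a point fixed in the world has none). Each returns a list of dicts, best first, with "score" (0 to 1); they miss things now and then, are a little off and sometimes report something else, mostly with a low value. They report only what shows in the picture. A call takes as long as a camera call.
- spot_in(camera, target): "pixel" ([row, column] in pixels, amid what is visible of it).
The state is a dict: "time": time; "q": joint angles; "joint_velocities": joint speeds; "joint_torque": joint torques, N m; "position": TCP position; "tool_rot": TCP orientation; "ft_force": force on the tool from outside, world axes, zero at the start; "moment": the same for the moment, N m; "grip_width": finger opening in m.
Only numpy, scipy, OpenCV 4.12 (cv2) and the standard library are available. Lean on these libraries where they do the work, as an engineer would, in place of code of your own. Each camera call takes 0.05 s, during which the arm holds its last target.

TASK

Clear the salvaged parts off the rework mat. Slide the red gate of the tilted rail open, put every grey sensor body into the rail's open trough so that it slides down inside the tube with its orange end leading downhill, and when all of them are in, slide the gate fully shut again. Drop every copper choke into the round green pot and every finned aluminium heat sink into the square blue bin (these at any time), and leave the meter, the circuit board and the screwdriver where they lie.

Things in the scene. Friction and masses are not known exactly. Their poses are not given: they have to be found in the camera images.
- rail: Tilted aluminium rail, 25 degrees, on a fixed stand. Origin: on the channel floor at the end stop of the LOW end, mid-width. x runs uphill along the channel, y across it (level), z up, square to the floor. x 0 to 126 mm: closed tube, inside 24 mm wide, 24 high, under a clear cover (top at z 26 mm). x 131 to 136 mm: gate slot. x 142 to 218 mm: open loading trough.
- trough (a point): On the floor of the loading trough, mid-width, mid-length (rail x 180 mm). Trough floor 24 mm wide; side walls only 8 mm high, flared to about 38 mm over their tops; upper end open. The channel is slippery: a sensor body let go in the trough slides down by itself and queues against the end stop or the one before. Three fill 108 mm.
- rail_foot (a point): At the low end of the tube, at the end stop, mid-width, 10 mm above the channel floor. The stand's base plate below the rail is 250 x 90 mm.
- gate (a joint): Red retaining gate that slides across the tube's mouth, in m: 0 = fully shut (blocks the mouth), 0.045 = fully open; the way is clear above about 0.024. It moves level along the rail's -y as it opens, and stays where it is left (about 1 N to move).
- gate_post (a point): Centre of the top of the gate's red grip post, a round upright 14 mm in diameter and 32 mm tall (square to the rail floor), standing beside the rail on its -y side, 52 mm from the gate's middle. It moves with the gate. It can be pinched from above with fingers closing along the rail.
- pot: Round open green plastic pot, rim 104 mm across, 60 mm high, wall 4 mm; it narrows a little towards the bottom. Fixed. Origin under its centre, z up. For the chokes.
- bin: Square open blue plastic bin, 120 x 120 x 50 mm high, wall 4 mm. Fixed. Origin under its centre, z up. For the heat sinks.
- sensor1: Sensor body, a square bar 36 x 20 x 20 mm, light grey with one orange end (the last 10 mm), about 35 g. Origin at its centre, x along its length towards the orange end. Lies flat at the start; which long side is up does not matter. May be absent.
- sensor2: Sensor body, a square bar 36 x 20 x 20 mm, light grey with one orange end (the last 10 mm), about 35 g. Origin at its centre, x along its length towards the orange end. Lies flat at the start; which long side is up does not matter. May be absent.
- sensor3: Sensor body, a square bar 36 x 20 x 20 mm, light grey with one orange end (the last 10 mm), about 35 g. Origin at its centre, x along its length towards the orange end. Lies flat at the start; which long side is up does not matter. May be absent.
- choke1: Toroidal choke: flat disc 30 mm across, 14 mm high, copper windings round a dark core, about 40 g. Origin at its centre, z along its axis. May be absent.
- choke2: Toroidal choke: flat disc 30 mm across, 14 mm high, copper windings round a dark core, about 40 g. Origin at its centre, z along its axis. May be absent.
- choke3: Toroidal choke: flat disc 30 mm across, 14 mm high, copper windings round a dark core, about 40 g. Origin at its centre, z along its axis. May be absent.
- sink1: Finned aluminium heat sink (silver), a block 28 x 24 x 20 mm (x, y, z), about 30 g, fins standing up. Origin at its centre. May be absent.
- sink2: Finned aluminium heat sink (silver), a block 28 x 24 x 20 mm (x, y, z), about 30 g, fins standing up. Origin at its centre. May be absent.
- sink3: Finned aluminium heat sink (silver), a block 28 x 24 x 20 mm (x, y, z), about 30 g, fins standing up. Origin at its centre. May be absent.
- meter: Bystander: mauve hand-held multimeter lying flat, 85 x 165 x 45 mm (x, y, z). Origin under its centre.
- board: Bystander: populated green circuit board, 100 x 140 x 28 mm (x, y, z). Origin under its centre.
- driver: Bystander: screwdriver 170 mm long, lying along its x. Origin under its middle.

How it is judged:
By the outcome, as a careful person would: the job done as asked, in the order asked, and still so for the second after the job is handed in, with the robot touching nothing.
Of sensor1, sensor2, sensor3 only 2 to 3 are there at a start; the rules pass over those that are not, and their reading is None.
Of choke1, choke2, choke3 only 2 to 3 are there at a start; the rules pass over those that are not, and their reading is None.
Of sink1, sink2, sink3 only 2 to 3 are there at a start; the rules pass over those that are not, and their reading is None.
At some moment in a run one of choke1, choke2, choke3, sink1, sink2, sink3 may be knocked a few centimetres aside while the robot is not near it.
Once in a run the grip may slacken for a moment while it holds something.
It also fails if it takes over 210 s, if anything falls off the work surface, if the arm or the gripper's body presses on something with over 40 N, if the wrist force passes 120 N, or if a joint passes its speed limit or range.

## Working session

There is one attempt and no reset: what is moved stays moved. The work goes in short steps, Python scripts to look and compute and a tool call to move; the robot and the scene stay as the last step left them, time stands still between calls to the robot, and variables do not carry over. Pictures are saved under pics/ and viewed, and the job is handed in when it is done.

Besides the shell and the picture viewer there is one more tool, called after "Request:" as name(argument=value, ...), one argument or row to a line, values as JSON. carry_out: Moves the arm, as the interface text tells. Its arguments: {"type":"object","properties":{"deltas":{"type":"array"},"force":{"type":"number"}},"required":["deltas"]}

```bash
mkdir -p pics; ls
python3 - <<'E'
from rig import *
import cv2,numpy as np
print(get_obs())
for n in ["side","top","wrist"]:
    p,d=camera(n); cv2.imwrite(f"pics/{n}0.png",p[:,:,::-1]); np.savez(f"pics/{n}0.npz",p=p,d=d)
    ci=camera_info(n);print(n,ci)
E
```

```text
pics
{'time': 0.0, 'q': array([ 9.52497883e-01,  5.28454981e-01,  1.43391562e+00, -4.48791784e-05,
        1.18143629e+00, -1.78482745e-01]), 'joint_velocities': array([-1.40870607e-03, -2.78527578e-04,  7.45527081e-05, -1.32652593e-03,
       -1.77855104e-03,  7.21258446e-04]), 'joint_torque': array([ 1.55247177e-03, -4.40032125e+01, -1.76596838e+01,  6.33475115e-02,
        5.81895432e-02, -1.74246779e-04]), 'position': array([0.26563857, 0.56490545, 0.22157431]), 'tool_rot': array([ 8.44320883e-01,  5.35836748e-01, -1.01740699e-03,  4.37063379e-04]), 'ft_force': array([-1.06982583, -1.09672179, -0.40627989]), 'moment': array([-0.0327155 , -0.06131054, -0.04319801]), 'grip_width': 0.08686481248823219}
side {'mtx': array([[512.75072767,   0.        , 320.40898369],
       [  0.        , 512.75072767, 207.54248737],
       [  0.        ,   0.        ,   1.        ]]), 'dist_coeffs': array([-0.00196439,  0.        ,  0.        ,  0.        ,  0.        ]), 'origin': array([ 0.17004023, -0.5611549 ,  0.96465273]), 'rotation': array([ 0.88461692, -0.32100871,  0.10962262, -0.31998312])}
top {'mtx': array([[494.65794217,   0.        , 321.07213715],
       [  0.        , 494.65794217, 204.93176288],
       [  0.        ,   0.        ,   1.        ]]), 'dist_coeffs': array([-0.14497265,  0.        ,  0.        ,  0.        ,  0.        ]), 'origin': array([ 0.46872372, -0.00203082,  1.29384033]), 'rotation': array([ 0.70621924, -0.70569872,  0.02905245, -0.04898637])}
wrist {'mtx': array([[339.54752572,   0.        , 322.15267325],
       [  0.        , 339.54752572, 201.62739203],
       [  0.        ,   0.        ,   1.        ]]), 'dist_coeffs': array([-0.03523657,  0.        ,  0.        ,  0.        ,  0.        ]), 'origin': array([0.19092525, 0.60000301, 0.38442986]), 'rotation': array([0.83489325, 0.52933609, 0.08047367, 0.1275953 ])}
```

View pics/top0.png

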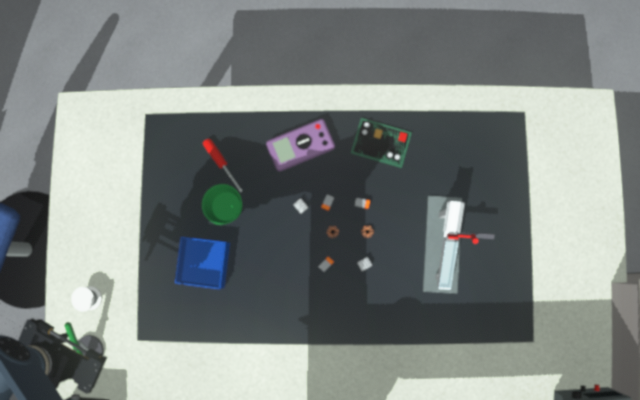

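View pics/side0.png

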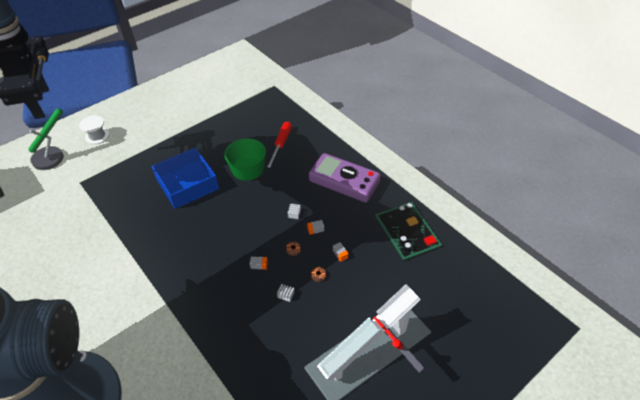

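View pics/wrist0.png

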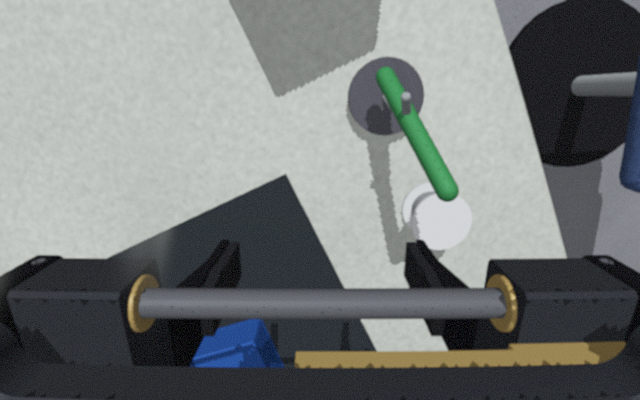

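```bash
cat > h.py <<'E'
import numpy as np,cv2
from scipy.spatial.transform import Rotation as R
def rays(ci,px):  # px list of (row,col) -> unit-z rays in world
    px=np.array(px,float).reshape(-1,2)
    u=cv2.undistortPoints(px[:,::-1].reshape(-1,1,2).copy(),np.array(ci['mtx']),np.array(ci['dist_coeffs'])).reshape(-1,2)
    r=np.c_[u,np.ones(len(u))]
    return R.from_quat(ci['rotation']).apply(r)
def onz(ci,px,z):
    r=rays(ci,px);o=np.array(ci['origin'])
    return o+r*((z-o[2])/r[:,2])[:,None]
def pts(ci,px,dep):
    r=rays(ci,px);return np.array(ci['origin'])+r*np.array(dep)[:,None]
def proj(ci,P):
    Rm=R.from_quat(ci['rotation']).inv().as_matrix()
    t=-Rm@np.array(ci['origin'])
    p,_=cv2.projectPoints(np.array(P,float).reshape(-1,1,3),cv2.Rodrigues(Rm)[0],t,np.array(ci['mtx']),np.array(ci['dist_coeffs']))
    return p.reshape(-1,2)
def cloud(ci,d):
    rr,cc=np.mgrid[0:400,0:640]
    return pts(ci,np.c_[rr.ravel(),cc.ravel()],d.ravel()).reshape(400,640,3)
E
python3 - <<'E'
from rig import *
from h import *
for n in ["top","side"]:
    z=np.load(f"pics/{n}0.npz");ci=camera_info(n)
    C=cloud(ci,z['d'])
    if n=="top":
        print("table",C[300,250],C[150,250])
        for c in [(206,300),(202,327),(203,363),(232,333),(264,326),(264,364)]:
            print(c,C[c])
        m=((C[:,:,2]>0.008)&(C[:,:,2]<.3)).astype(np.uint8)*1
        k,l,s,ce=cv2.connectedComponentsWithStats(m)
        for i in range(1,k):
            if 8<s[i,4]<20000: 
                q=C[l==i]; print(i,s[i],ce[i].round(1),q[:,:].mean(0).round(4),"zmax",np.percentile(q[:,2],[50,95]).round(3))
    im=z['p'][:,:,::-1]
    a=(slice(180,300),slice(280,400)) if n=="top" else (slice(190,310),slice(240,360))
    b=(slice(185,305),slice(410,510)) if n=="top" else (slice(270,400),slice(290,440))
    cv2.imwrite(f"pics/{n}_a.png",cv2.resize(im[a],None,fx=5,fy=5,interpolation=cv2.INTER_CUBIC))
    cv2.imwrite(f"pics/{n}_b.png",cv2.resize(im[b],None,fx=4.5,fy=4.5,interpolation=cv2.INTER_CUBIC))
    for t in ["sensor1","choke1","sink1","gate_post","rail","pot","bin"]:
        try: print(n,t,[(np.round(o['pixel']).tolist(),round(o['score'],2)) for o in spot_in(n,t)])
        except Exception as e: print(t,e)
print(get_obs()['time'])
E
```

```text
table [0.36291749 0.21925436 0.00239167] [0.76041772 0.22578929 0.0026593 ]
(206, 300) [0.60686796 0.08856548 0.02342272]
(202, 327) [0.61759801 0.01874563 0.02018758]
(203, 363) [ 0.61460249 -0.07434063  0.02283418]
(232, 333) [0.54028364 0.0032443  0.01142096]
(264, 326) [0.45765563 0.02115853 0.01815482]
(264, 364) [ 0.45774619 -0.07623377  0.0190489 ]
48 [ 267  119   68   52 2045] [300.5 144.7] [0.7663 0.0875 0.0359] zmax [0.036 0.043]
49 [ 352  118   60   50 1498] [380.5 142.3] [ 0.7775 -0.1227  0.0125] zmax [0.011 0.025]
84 [203 138  39  54 364] [217.6 157.7] [0.7362 0.309  0.0215] zmax [0.022 0.028]
182 [202 185  40  39 629] [218.  202.5] [0.6143 0.2999 0.041 ] zmax [0.044 0.063]
204 [322 194  12  16 113] [327.6 201.5] [0.6188 0.0172 0.0202] zmax [0.02  0.025]
214 [ 425  196   69   97 2667] [447.  242.7] [ 0.51   -0.2808  0.0626] zmax [0.077 0.121]
216 [220 198   5   8  11] [221.7 201.7] [0.6199 0.2975 0.0092] zmax [0.008 0.011]
219 [294 199  14  14  82] [300.8 205.1] [0.6098 0.087  0.0178] zmax [0.019 0.025]
220 [355 198  15  10 113] [362.3 202.3] [ 0.6167 -0.0727  0.0199] zm
[... 1073 characters left out ...]
45)]
top sink1 [([262.0, 363.0], 0.57)]
top gate_post [([237.0, 465.0], 0.43), ([159.0, 216.0], 0.32), ([240.0, 453.0], 0.28)]
top rail [([239.0, 453.0], 0.95)]
top pot [([209.0, 220.0], 0.66)]
top bin [([263.0, 205.0], 0.84)]
side sensor1 [([229.0, 316.0], 0.61), ([264.0, 259.0], 0.6), ([253.0, 337.0], 0.48), ([340.0, 393.0], 0.18)]
side choke1 [([275.0, 317.0], 0.72), ([247.0, 294.0], 0.64), ([228.0, 318.0], 0.59)]
side sink1 [([211.0, 292.0], 0.66), ([177.0, 184.0], 0.48), ([159.0, 246.0], 0.39)]
side gate_post [([178.0, 182.0], 0.54), ([339.0, 394.0], 0.43), ([275.0, 319.0], 0.22)]
side rail [([339.0, 377.0], 0.61)]
side pot [([159.0, 247.0], 0.63)]
side bin [([179.0, 184.0], 0.93)]
0.85
```

View pics/top_a.png

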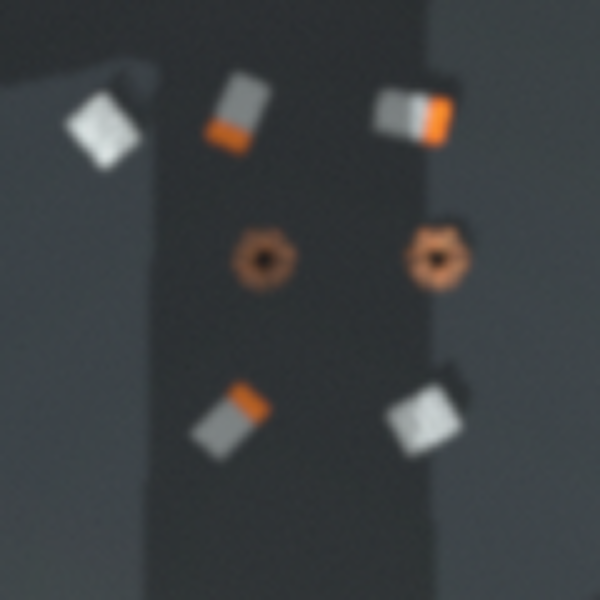

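View pics/top_b.png

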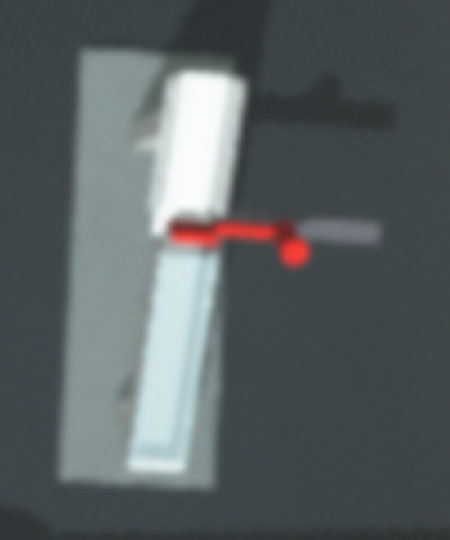

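View pics/side_a.png

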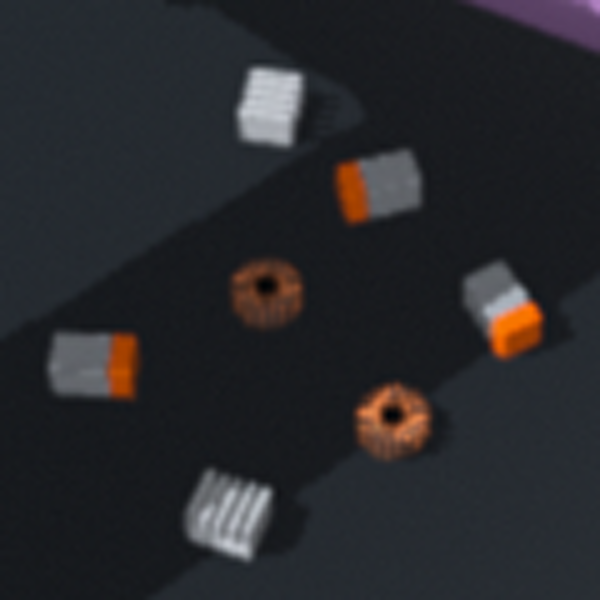

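View pics/side_b.png

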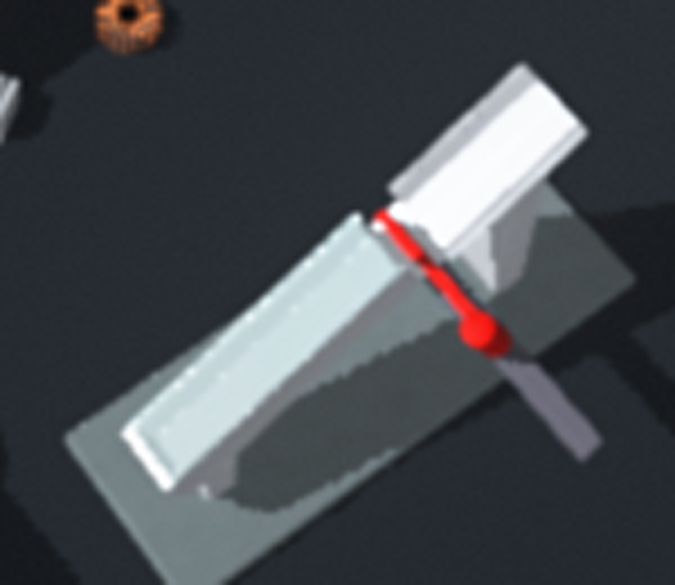

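Run:
```python
from rig import *
from h import *
for n in ["top","side"]:
    z=np.load(f"pics/{n}0.npz");ci=camera_info(n)
    C=cloud(ci,z['d']);P=z['p'].astype(int)
    tb=C[(abs(C[:,:,0]-.55)<.1)&(abs(C[:,:,1]-.15)<.05)];print(n,"table z",np.median(tb[:,2]))
    m=(C[:,:,2]>.02)&(C[:,:,2]<.16)&(abs(C[:,:,0]-.52)<.16)&(abs(C[:,:,1]+.29)<.11)
    q=C[m];c=P[m]
    red=(c[:,0]>120)&(c[:,1]<80)
    print("red",red.sum());r=q[red]
    o=np.argsort(r[:,1]);print(r[o][::6].round(4))
    w=~red
    qq=q[w]
    # binned along x
    for x in np.arange(.38,.66,.01):
        s=qq[abs(qq[:,0]-x)<.005]
        if len(s)>3: print(round(x,3),len(s),"y",np.percentile(s[:,1],[5,50,95]).round(4),"z",np.percentile(s[:,2],[10,50,90]).round(4))
    # base plate
    b=C[(C[:,:,2]>.0045)&(C[:,:,2]<.02)&(abs(C[:,:,0]-.52)<.2)&(abs(C[:,:,1]+.29)<.11)]
    if len(b): print("base",len(b),cv2.minAreaRect(b[:,:2].astype(np.float32)),np.median(b[:,2]))
```

```text
top table z 0.0013719573798041118
red 106
[[ 0.5097 -0.3412  0.1191]
 [ 0.5121 -0.3389  0.1189]
 [ 0.5097 -0.3364  0.119 ]
 [ 0.5098 -0.3346  0.1165]
 [ 0.5167 -0.3327  0.1239]
 [ 0.5192 -0.3311  0.1214]
 [ 0.525  -0.3299  0.0995]
 [ 0.5252 -0.3285  0.0956]
 [ 0.5275 -0.3227  0.099 ]
 [ 0.5307 -0.3189  0.0852]
 [ 0.5275 -0.3126  0.0996]
 [ 0.5254 -0.3092  0.0935]
 [ 0.5254 -0.3042  0.0936]
 [ 0.5221 -0.2966  0.1141]
 [ 0.5199 -0.2927  0.11  ]
 [ 0.5221 -0.2868  0.1145]
 [ 0.5274 -0.2818  0.1052]
 [ 0.5223 -0.2755  0.1108]]
0.4 39 y [-0.288  -0.2723 -0.2591] z [0.0527 0.058  0.0621]
0.41 60 y [-0.2891 -0.2727 -0.2595] z [0.0519 0.0608 0.0654]
0.42 65 y [-0.2883 -0.271  -0.2597] z [0.0419 0.0675 0.0715]
0.43 66 y [-0.2891 -0.2706 -0.2599] z [0.0462 0.072  0.0764]
0.44 63 y [-0.2903 -0.2734 -0.2609] z [0.0596 0.0761 0.0804]
0.45 62 y [-0.2904 -0.274  -0.2614] z [0.0681 0.0812 0.0848]
0.46 77 y [-0.2918 -0.2751 -0.2618] z [0.076  0.086  0.0908]
0.47 64 y [-0.2928 -0.2754 -0.263 ] z [0.0755 0.0911 0.095 ]
0.48 62 y [-0.2928 -0.2764 -0.2641] z [0.0827 0.0953 0.1002]
0.49 63 y [-0.2939 -0.2
[... 2448 characters left out ...]
.1015]
0.53 202 y [-0.3897 -0.3495 -0.28  ] z [0.0859 0.0887 0.0936]
0.54 132 y [-0.3061 -0.2858 -0.2696] z [0.0923 0.0968 0.1037]
0.55 123 y [-0.3054 -0.2864 -0.2695] z [0.0977 0.1016 0.1081]
0.56 132 y [-0.3066 -0.2862 -0.2706] z [0.1027 0.1067 0.1134]
0.57 129 y [-0.3076 -0.2889 -0.2719] z [0.1071 0.1107 0.1175]
0.58 273 y [-0.3056 -0.2975 -0.2733] z [0.0305 0.089  0.1191]
0.59 159 y [-0.3069 -0.2929 -0.2732] z [0.0639 0.1195 0.1265]
0.6 116 y [-0.3087 -0.2884 -0.274 ] z [0.1213 0.1248 0.1307]
0.61 15 y [-0.3011 -0.2889 -0.2792] z [0.1232 0.1251 0.1275]
base 3421 ((0.52056485414505, -0.2900896966457367), (0.39826616644859314, 0.21924391388893127), 0.04506654664874077) 0.008164820716392684
```

```bash
cat >> h.py <<'E'
PSI=np.deg2rad(-3.5);T=np.deg2rad(25)
RX=np.array([np.cos(T)*np.cos(PSI),np.cos(T)*np.sin(PSI),np.sin(T)])
RY=np.array([-np.sin(PSI),np.cos(PSI),0.]);RZ=np.cross(RX,RY)
S0=np.array([.572,-.289,.110])-RX*.180   # rail origin estimate
def rail(s,y,z): return S0+RX*s+RY*y+RZ*z
def orient(z,x):
    z=np.array(z,float);z/=np.linalg.norm(z);x=np.array(x,float);x-=z*(x@z);x/=np.linalg.norm(x)
    return R.from_matrix(np.c_[x,np.cross(z,x),z])
def down(yawdeg):
    a=np.deg2rad(yawdeg);return orient([0,0,-1],[np.cos(a),np.sin(a),0])
def railor(xd): return orient(-RZ,xd)
def delta(obs,pos,ori):
    Rc=R.from_quat(obs['tool_rot'])
    d=Rc.inv().apply(np.array(pos)-obs['position'])/.025
    rv=(Rc.inv()*ori).as_rotvec(degrees=True)
    n=max(np.linalg.norm(d)*.5,np.linalg.norm(rv)/8.59)
    print("delta xyz",d.round(2),"rot",rv.round(1),"rows>=%.1f"%n)
E
python3 - <<'E'
from rig import *
from h import *
o=get_obs()
print(rail(.1335,-.052,.034))
delta(o,rail(.1335,-.052,.034+.10),railor(RX))
E
```

```text
[ 0.51241855 -0.33745301  0.12116272]
delta xyz [-29.11  22.72   0.43] rot [-14.9  22.   67.2] rows>=18.5
```

Run:
```python
from rig import *
from h import *
o=get_obs()
delta(o,[.5,.2,.26],down(20))
```

```text
delta xyz [-9.24 14.69 -1.5 ] rot [ 0.   0.  44.8] rows>=8.7
```

Request:
carry_out(
  deltas=[
    [-0.2, -9.2, 14.7, -1.5, 0, 0, 45],
    [-0.2, -9.2, 14.7, -1.5, 0, 0, 45],
    [-0.2, -9.2, 14.7, -1.5, 0, 0, 45],
    [-0.2, -9.2, 14.7, -1.5, 0, 0, 45],
    [-0.2, -9.2, 14.7, -1.5, 0, 0, 45],
    [-0.2, -9.2, 14.7, -1.5, 0, 0, 45],
    [-0.2, -9.2, 14.7, -1.5, 0, 0, 45],
    [-0.2, -9.2, 14.7, -1.5, 0, 0, 45],
  ],
  force=25,
)

```text
time: 1.65
position: [0.4826, 0.2286, 0.2575]
tool_rot: [0.985, 0.172, 0.0, -0.0]
ft_force: [1.0, 1.6, -0.1]
grip_width: 0.0526
```

Run:
```python
from rig import *
from h import *
o=get_obs();print(o['position'],o['grip_width'])
delta(o,rail(.1335,-.052,.034+.11),railor(RX))
```

```text
[0.48261321 0.22858906 0.25749644] 0.052600681338031224
delta xyz [-8.25 20.97  1.46] rot [-5.1 24.6 22.9] rows>=11.3
```

Request:
carry_out(
  deltas=[
    [-0.2, -8, 20, 1.2, -5, 24.6, 22.9],
    [-0.2, -8, 20, 1.2, -5, 24.6, 22.9],
    [-0.2, -8, 20, 1.2, -5, 24.6, 22.9],
    [-0.2, -8, 20, 1.2, -5, 24.6, 22.9],
    [-0.2, -8, 20, 1.2, -5, 24.6, 22.9],
    [-0.2, -8, 20, 1.2, -5, 24.6, 22.9],
    [-0.2, -8, 20, 1.2, -5, 24.6, 22.9],
    [-0.2, -8, 20, 1.2, -5, 24.6, 22.9],
  ],
)

```text
time: 2.45
position: [0.4677, -0.1642, 0.2356]
tool_rot: [0.976, -0.03, 0.216, 0.006]
ft_force: [1.2, -0.1, 0.4]
grip_width: 0.0521
```

Request:
carry_out(
  deltas=[
    [-0.2, 0, 0, 0, 0, 0, 0],
  ],
)

```text
time: 2.55
position: [0.4696, -0.1709, 0.2363]
tool_rot: [0.975, -0.034, 0.218, 0.01]
ft_force: [0.5, -0.9, 0.3]
grip_width: 0.0522
```

Run:
```python
from rig import *
from h import *
o=get_obs();print(o['position'],o['joint_velocities'].round(2))
delta(o,rail(.1335,-.052,.034+.11),railor(RX))
```

```text
[ 0.46961199 -0.17086672  0.2363217 ] [ 0.1  -0.03  0.07 -0.01  0.06  0.09]
delta xyz [0.02 6.54 0.72] rot [ 0.5 -0.2 -0.4] rows>=3.3
```

Request:
carry_out(
  deltas=[
    [-0.2, 0, 6.0, 0.0, 0, 0, 0],
    [-0.2, 0, 6.0, 0.0, 0, 0, 0],
    [-0.2, 0, 6.0, 0.0, 0, 0, 0],
    [-0.2, 0, 6.0, 0.0, 0, 0, 0],
    [-0.2, 0, 6.0, 0.0, 0, 0, 0],
    [-0.2, 0, 6.0, 0.0, 0, 0, 0],
  ],
)

```text
time: 3.15
position: [0.4587, -0.3096, 0.2344]
tool_rot: [0.976, -0.029, 0.215, 0.005]
ft_force: [-0.0, -0.5, -0.3]
grip_width: 0.0522
```

```bash
cat > snap.py <<'E'
import sys
from rig import *
from h import *
def snap(tag,cam="wrist"):
    o=get_obs();ci=camera_info(cam);p,d=camera(cam)
    cv2.imwrite(f"pics/{tag}.png",p[:,:,::-1]);np.savez(f"pics/{tag}.npz",p=p,d=d)
    import pickle;pickle.dump((o,ci),open(f"pics/{tag}.pkl","wb"))
    return o,ci,p,d
E
python3 - <<'E'
from snap import *
o,ci,p,d=snap("w1")
print(o['position'],o['time'])
print([(np.round(a['pixel']),a['score']) for a in spot_in("wrist","gate_post")])
delta(o,rail(.1335,-.052,.034+.11),railor(RX))
C=cloud(ci,d);P=p.astype(int);red=(P[:,:,0]>100)&(P[:,:,1]<70)&(C[:,:,2]>.05)
print(proj(ci,[rail(.1335,-.052,.034),rail(.18,0,0)]))
r=C[red]; t=r[r[:,2]>np.percentile(r[:,2],97)-.003]; print(len(r),t.mean(0),t.min(0),t.max(0))
E
```

```text
[ 0.45870069 -0.30963989  0.23443215] 3.15
[(array([205., 326.]), 0.59), (array([158., 311.]), 0.36)]
delta xyz [0.09 0.98 0.64] rot [-0.2  0.1  0. ] rows>=0.6
[[325.08591571 219.32135124]
 [373.48234177 156.0306182 ]]
397 [ 0.51060758 -0.33352656  0.13058378] [ 0.39464553 -0.34301776  0.12028847] [ 0.51871921 -0.22446451  0.38230979]
```

View pics/w1.png

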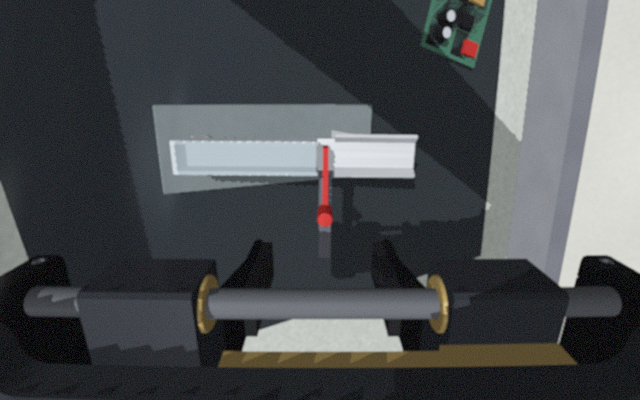

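Run:
```python
from h import *
import pickle
z=np.load("pics/w1.npz");o,ci=pickle.load(open("pics/w1.pkl","rb"))
C=cloud(ci,z['d']);P=z['p'].astype(int);Q=(C-S0)@np.c_[RX,RY,RZ]
red=(P[:,:,0]>100)&(P[:,:,1]<70)&(abs(Q[:,:,0]-.1335)<.02)&(abs(Q[:,:,1]+.03)<.06)
q=Q[red];t=q[q[:,2]>.028]
print(len(t),t.mean(0).round(4),t.min(0).round(4),t.max(0).round(4), np.median(t[:,2]))
b=q[q[:,2]<.02];print("bar",b.mean(0),b.min(0),b.max(0))
# trough
m=(abs(Q[:,:,2])<.03)&(Q[:,:,0]>.145)&(Q[:,:,0]<.23)&(abs(Q[:,:,1])<.03)&~red
q=Q[m];f=q[(abs(q[:,1])<.008)&(q[:,0]<.21)]
print("floor",np.polyfit(f[:,0],f[:,2],1),f[:,2].mean()); print("xmax",np.percentile(q[:,0],[99,100]), "wall y",np.percentile(q[(q[:,2]>.005)][:,1],[1,99]))
m=(Q[:,:,2]<.03)&(Q[:,:,2]>.015)&(Q[:,:,0]>.0)&(Q[:,:,0]<.12)&(abs(Q[:,:,1])<.03)&~red
q=Q[m];print("cover",np.median(q[:,2]),np.percentile(q[:,1],[1,99]))
for s in (.02,.06,.1): 
    a=q[abs(q[:,0]-s)<.01];print(s,np.percentile(a[:,1],[2,98]))
```

```text
134 [ 0.1341 -0.0507  0.0331] [ 0.127 -0.058  0.028] [ 0.1398 -0.0451  0.0353] 0.03364235094458114
bar [ 0.13340311 -0.03592363  0.00549575] [ 0.12405598 -0.08988283 -0.09385382] [ 0.13836795 -0.01632953  0.01881086]
floor [0.00141043 0.00060586] 0.0008559983394542977
xmax [0.21707298 0.218011  ] wall y [-0.01800555  0.0216509 ]
cover 0.026547732276181818 [-0.01181654  0.01806049]
0.02 [-0.01147783  0.01823855]
0.06 [-0.01157714  0.01777543]
0.1 [-0.012297    0.01743299]
```

```bash
sed -i 's/^S0=.*/S0=np.array([.572,-.288,.1105])-RX*.180/' h.py
python3 - <<'E'
from rig import *
from h import *
o=get_obs()
delta(o,rail(.134,-.052,.060),railor(RX))
delta(o,rail(.134,-.052,.0135),railor(RX))
E
```

```text
delta xyz [0.11 0.96 3.98] rot [-0.2  0.1  0.1] rows>=2.1
delta xyz [0.11 0.97 5.84] rot [-0.2  0.1  0.1] rows>=3.0
```

Request:
carry_out(
  deltas=[
    [-0.2, 0.11, 0.97, 1, 0, 0, 0],
    [-0.2, 0.11, 0.97, 2, 0, 0, 0],
    [-0.2, 0.11, 0.97, 3.4, 0, 0, 0],
    [-0.2, 0.11, 0.97, 4.6, 0, 0, 0],
    [-0.2, 0.11, 0.97, 5.84, 0, 0, 0],
    [-0.2, 0.11, 0.97, 5.84, 0, 0, 0],
    [-0.2, 0.11, 0.97, 5.84, 0, 0, 0],
  ],
)

```text
time: 3.95
position: [0.5216, -0.3381, 0.1035]
tool_rot: [0.976, -0.029, 0.215, 0.005]
ft_force: [-0.2, -1.2, 1.1]
grip_width: 0.0525
```

Request:
carry_out(
  deltas=[
    [1, 0, 0, 0, 0, 0, 0],
    [1, 0, 0, 0, 0, 0, 0],
    [1, 0, 0, 0, 0, 0, 0],
    [1, 0, 0, 0, 0, 0, 0],
    [1, 0, 0, 0, 0, 0, 0],
    [1, 0, 0, 0, 0, 0, 0],
  ],
  force=20,
)

```text
time: 4.55
position: [0.5203, -0.3393, 0.1033]
tool_rot: [0.976, -0.029, 0.215, 0.006]
ft_force: [-3.5, -1.3, 5.0]
grip_width: 0.0133
```

Run:
```python
from rig import *
from h import *
o=get_obs();print(o['grip_width'],o['ft_force'], (o['position']-S0)@np.c_[RX,RY,RZ])
```

```text
0.0133449598690798 [-3.49804954 -1.30450808  4.95505706] [ 0.13304736 -0.05439758  0.01392968]
```

Request:
carry_out(
  deltas=[
    [1, 0, 0.4, 0, 0, 0, 0],
    [1, 0, 0.8, 0, 0, 0, 0],
    [1, 0, 1.2, 0, 0, 0, 0],
    [1, 0, 1.6, 0, 0, 0, 0],
    [1, 0, 1.72, 0, 0, 0, 0],
    [1, 0, 1.72, 0, 0, 0, 0],
    [1, 0, 1.72, 0, 0, 0, 0],
  ],
)

```text
time: 5.25
position: [0.5174, -0.3824, 0.1033]
tool_rot: [0.976, -0.029, 0.215, 0.005]
ft_force: [-6.8, 1.5, 4.4]
grip_width: 0.013
```

Request:
carry_out(
  deltas=[
    [0.3, 0, 0, 0, 0, 0, 0],
    [0.1, 0, 0, 0, 0, 0, 0],
    [0.1, 0, 0, 0, 0, 0, 0],
    [0.1, 0, 0, -2, 0, 0, 0],
    [0.1, 0, 0, -4, 0, 0, 0],
    [0.1, 0, 0, -5, 0, 0, 0],
    [0.1, 0, 0, -5, 0, 0, 0],
  ],
)

```text
time: 5.95
position: [0.4668, -0.3819, 0.2209]
tool_rot: [0.975, -0.029, 0.218, 0.009]
ft_force: [0.0, -0.2, -0.1]
grip_width: 0.0389
```

Run:
```python
from snap import *
o,ci,p,d=snap("w2")
print(o['position'],o['grip_width'],o['ft_force'])
C=cloud(ci,d);P=p.astype(int);Q=(C-S0)@np.c_[RX,RY,RZ]
red=(P[:,:,0]>100)&(P[:,:,1]<70)&(abs(Q[:,:,0]-.1335)<.02)&(abs(Q[:,:,1]+.05)<.08)
q=Q[red];t=q[q[:,2]>.028]
if len(t): print(len(t),t.mean(0).round(4),t.min(0),t.max(0))
b=q[q[:,2]<.02];print("bar",len(b),b.min(0),b.max(0))
```

```text
[ 0.46678157 -0.38192602  0.22093443] 0.038929319543907 [ 0.01745764 -0.23808579 -0.06399131]
162 [ 0.1336 -0.0941  0.0364] [ 0.12582089 -0.1021947   0.02800468] [ 0.13931482 -0.01756137  0.30451736]
bar 229 [ 0.12042255 -0.12975544 -0.09451012] [ 0.13689356 -0.0359087   0.01972804]
```

View pics/w2.png

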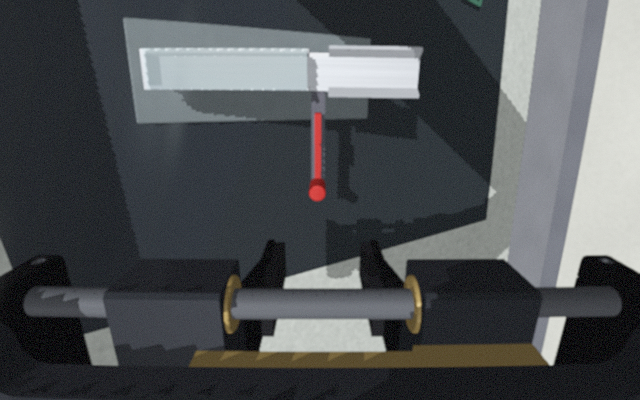

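Run:
```python
from rig import *
from h import *
o=get_obs();
delta(o,[.53,-.16,.30],down(0))
```

```text
delta xyz [ 3.19 -8.97 -2.12] rot [  0.9 -25.1  -3.4] rows>=4.9
```

Request:
carry_out(
  deltas=[
    [0, 3.2, -9, -2.1, 1, -25, -3.4],
    [0, 3.2, -9, -2.1, 1, -25, -3.4],
    [0, 3.2, -9, -2.1, 1, -25, -3.4],
    [0, 3.2, -9, -2.1, 1, -25, -3.4],
    [0, 3.2, -9, -2.1, 1, -25, -3.4],
    [0, 3.2, -9, -2.1, 1, -25, -3.4],
    [0, 3.2, -9, -2.1, 1, -25, -3.4],
    [0, 3.2, -9, -2.1, 1, -25, -3.4],
  ],
)

```text
time: 6.8
position: [0.5297, -0.1585, 0.297]
tool_rot: [1.0, 0.001, -0.002, -0.003]
ft_force: [-0.7, -0.2, -0.4]
grip_width: 0.0433
```

```bash
cat > find.py <<'E'
from snap import *
def find(tag,cam="wrist"):
    o,ci,p,d=snap(tag,cam); C=cloud(ci,d);P=p.astype(int)
    reg=(C[:,:,0]>.40)&(C[:,:,0]<.70)&(C[:,:,1]>-.19)&(C[:,:,1]<.18)
    t=np.median(C[reg][:,2]); t=t if abs(t)<.008 else 0
    m=(reg&(C[:,:,2]-t>.006)&(C[:,:,2]-t<.035)).astype(np.uint8)
    k,l,s,ce=cv2.connectedComponentsWithStats(m)
    big=np.max(s[1:,4]) if k>1 else 0
    print("t",o['time'],"tcp",o['position'].round(3),"table",round(float(t),4))
    for i in range(1,k):
        if s[i,4]<40: continue
        mm=l==i; q=C[mm];c=P[mm]; top=q[:,2]>np.percentile(q[:,2],85)-.004
        zt=np.percentile(q[top][:,2],50)-t
        px=np.argwhere(mm)[top]; w=onz(ci,px,zt)[:,:2].astype(np.float32)
        rc=cv2.minAreaRect(w); 
        org=(c[:,0]>150)&(c[:,1]<130)&(c[:,2]<70)&(c[:,0]-c[:,2]>100); org&=top
        br=(c[:,0]-c[:,2]).mean()
        kind="choke" if zt<.0175 else ("sensor" if org.sum()>.08*top.sum() else "sink")
        e=""
        if kind=="sensor":
            oc=onz(ci,np.argwhere(mm)[org],zt)[:,:2].mean(0);gc=onz(ci,np.argwhere(mm)[top&~org],zt)[:,:2].mean(0)
            dd=oc-gc;e="orangedir %.1f"%np.degrees(np.arctan2(dd[1],dd[0]))
        (cx,cy),(a,b),an=rc
        if a<b: a,b,an=b,a,an+90
        print(kind,"px",ce[i].round(0),"n",s[i,4],"c (%.4f,%.4f)"%(cx,cy),"zt %.4f"%zt,"size %.1f x %.1f long@%.1f"%(a*1e3,b*1e3,an),e)
E
python3 -c "
from find import *
find('w3')"
```

```text
t 6.8 tcp [ 0.53  -0.158  0.297] table 0.0
sensor px [263.  14.] n 579 c (0.4588,0.0207) zt 0.0202 size 36.0 x 19.4 long@136.5 orangedir -41.8
sink px [398.  17.] n 653 c (0.6181,0.0161) zt 0.0205 size 35.9 x 20.6 long@154.6 
choke px [333.  28.] n 509 c (0.5416,0.0044) zt 0.0139 size 29.8 x 28.8 long@90.1 
sensor px [392.  95.] n 534 c (0.6157,-0.0734) zt 0.0206 size 36.0 x 20.4 long@78.1 orangedir -102.6
sink px [267.  98.] n 409 c (0.4588,-0.0779) zt 0.0202 size 27.8 x 24.3 long@120.8 
choke px [333. 105.] n 421 c (0.5423,-0.0858) zt 0.0137 size 29.4 x 29.1 long@147.7
```

View pics/w3.png

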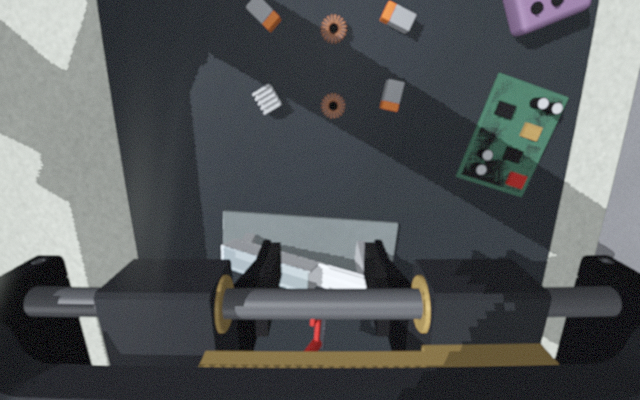

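Run:
```python
from rig import *
from h import *
o=get_obs();
delta(o,[.6157,-.0734,.07],down(-12.2))
```

```text
delta xyz [ 3.48 -3.37  9.09] rot [-0.3  0.2 12.2] rows>=5.2
```

Request:
carry_out(
  deltas=[
    [0, 3.48, -3.37, 2, 0, 0, 12.2],
    [0, 3.48, -3.37, 9.1, 0, 0, 12.2],
    [0, 3.48, -3.37, 9.1, 0, 0, 12.2],
    [0, 3.48, -3.37, 9.1, 0, 0, 12.2],
    [0, 3.48, -3.37, 9.1, 0, 0, 12.2],
    [0, 3.48, -3.37, 9.1, 0, 0, 12.2],
    [0, 3.48, -3.37, 9.1, 0, 0, 12.2],
    [0, 3.48, -3.37, 9.1, 0, 0, 12.2],
  ],
)

```text
time: 7.65
position: [0.6163, -0.0742, 0.0707]
tool_rot: [0.994, -0.107, -0.002, -0.003]
ft_force: [0.3, 0.5, 0.8]
grip_width: 0.0437
```

Run:
```python
from rig import *
from h import *
o=get_obs();print(o['position'])
delta(o,[.6157,-.0734,.008],down(-12.2))
```

```text
[ 0.61634762 -0.07424358  0.07068725]
delta xyz [-0.02 -0.02  2.51] rot [-0.3  0.2 -0.1] rows>=1.3
```

Request:
carry_out(
  deltas=[
    [0, 0, 0, 1.2, 0, 0, 0],
    [0, 0, 0, 2.5, 0, 0, 0],
    [0, 0, 0, 2.5, 0, 0, 0],
    [1, 0, 0, 2.5, 0, 0, 0],
    [1, 0, 0, 2.5, 0, 0, 0],
    [1, 0, 0, 2.5, 0, 0, 0],
    [1, 0, 0, 2.5, 0, 0, 0],
    [1, 0, 0, 2.5, 0, 0, 0],
  ],
  force=30,
)

```text
time: 8.45
position: [0.6178, -0.0726, 0.0105]
tool_rot: [0.994, -0.106, 0.0, -0.002]
ft_force: [-0.4, -0.3, 6.8]
grip_width: 0.0192
```

Request:
carry_out(
  deltas=[
    [1, 0, 0, -2, 0, 0, 0],
    [1, 0, 0, -4, 0, 0, 0],
    [1, 0, 0, -6, 0, 0, 0],
    [1, 0, 0, -8, 0, 0, 0],
    [1, 0, 0, -8, 0, 0, 0],
    [1, 0, 0, -8, 0, 0, 0],
  ],
)

```text
time: 9.05
position: [0.6176, -0.0733, 0.2107]
tool_rot: [0.994, -0.106, 0.001, -0.002]
ft_force: [-0.7, -0.2, -1.0]
grip_width: 0.0194
```

Run:
```python
from rig import *
from h import *
o=get_obs();print(o['position'],o['grip_width'])
delta(o,rail(.18,0,.09),railor(-RY))
```

```text
[ 0.61756841 -0.07332868  0.21070544] 0.019397174483237054
delta xyz [-1.48  9.01  0.7 ] rot [20.4 17.9 79.9] rows>=9.8
```

Request:
carry_out(
  deltas=[
    [1, -1.5, 9, 0, 20.4, 17.9, 79.9],
    [1, -1.5, 9, 0, 20.4, 17.9, 79.9],
    [1, -1.5, 9, 0, 20.4, 17.9, 79.9],
    [1, -1.5, 9, 0, 20.4, 17.9, 79.9],
    [1, -1.5, 9, 0, 20.4, 17.9, 79.9],
    [1, -1.5, 9, 0, 20.4, 17.9, 79.9],
    [1, -1.5, 9, 0, 20.4, 17.9, 79.9],
    [1, -1.5, 9, 0, 20.4, 17.9, 79.9],
  ],
)

```text
time: 9.85
position: [0.5312, -0.285, 0.2052]
tool_rot: [0.761, -0.623, 0.129, -0.125]
ft_force: [0.2, 1.0, -1.0]
grip_width: 0.0196
```

Run:
```python
from rig import *
from h import *
o=get_obs();print(o['position'],o['grip_width'])
delta(o,rail(.18,0,.06),railor(-RY))
```

```text
[ 0.53122491 -0.28498137  0.20515382] 0.01956549494665374
delta xyz [0.11 0.01 1.72] rot [ 4.   3.5 14.3] rows>=1.8
```

Request:
carry_out(
  deltas=[
    [1, 0.1, 0, 1.2, 4, 3.5, 14],
    [1, 0.1, 0, 1.7, 4, 3.5, 14],
    [1, 0.1, 0, 1.7, 4, 3.5, 14],
    [1, 0.1, 0, 1.7, 4, 3.5, 14],
  ],
)

```text
time: 10.25
position: [0.5478, -0.2858, 0.1667]
tool_rot: [-0.674, 0.706, -0.158, 0.147]
ft_force: [-0.2, -0.9, 0.2]
grip_width: 0.0197
```

Run:
```python
from rig import *
from h import *
o=get_obs();print(o['position'],o['grip_width'],(o['position']-S0)@np.c_[RX,RY,RZ])
delta(o,rail(.18,0,.0115),railor(-RY))
```

```text
[ 0.54779722 -0.28577653  0.16666536] 0.01967119886672358 [0.18171923 0.00074178 0.06116993]
delta xyz [0.03 0.07 1.99] rot [0.1 0.1 0.9] rows>=1.0
```

Request:
carry_out(
  deltas=[
    [1, 0, 0.07, 0.7, 0, 0, 0.9],
    [1, 0, 0.07, 1.4, 0, 0, 0.9],
    [1, 0, 0.07, 1.97, 0, 0, 0.9],
    [1, 0, 0.07, 1.97, 0, 0, 0.9],
    [1, 0, 0.07, 1.97, 0, 0, 0.9],
  ],
)

```text
time: 10.75
position: [0.5681, -0.288, 0.123]
tool_rot: [-0.668, 0.711, -0.159, 0.149]
ft_force: [0.2, 0.8, 0.7]
grip_width: 0.0192
```

Run:
```python
from rig import *
from h import *
o=get_obs();print(o['position'],o['grip_width'],o['ft_force'],(o['position']-S0)@np.c_[RX,RY,RZ])
from snap import *
for c in ("side","top"):
    o,ci,p,d=snap("b1"+c,c)
    x,y=proj(ci,[rail(.16,0,.01)])[0].astype(int)
    cv2.imwrite(f"pics/b1{c}c.png",cv2.resize(p[max(y-50,0):y+50,x-60:x+60,::-1],None,fx=5,fy=5,interpolation=cv2.INTER_CUBIC))
```

```text
[ 0.56811014 -0.28802203  0.12302067] 0.019229981830858202 [0.20502195 0.8375484  0.65783493] [ 0.18177385 -0.00025946  0.01298787]
```

View pics/b1sidec.png

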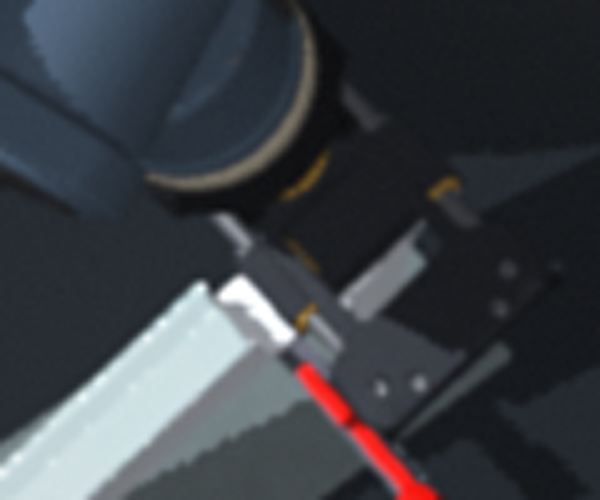

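Request:
carry_out(
  deltas=[
    [1, 0, 0, 0.06, 0, 0, 0],
    [1, 0, 0, 0.06, 0, 0, 0],
    [0.4, 0, 0, 0.06, 0, 0, 0],
    [0.2, 0, 0, 0.06, 0, 0, 0],
    [0.2, 0, 0, 0.06, 0, 0, 0],
    [0.2, 0, 0, 0.06, 0, 0, 0],
    [0.2, 0, 0, -2, 0, 0, 0],
    [0.2, 0, 0, -4, 0, 0, 0],
  ],
)

```text
time: 11.65
position: [0.5251, -0.2844, 0.21]
tool_rot: [-0.668, 0.712, -0.156, 0.149]
ft_force: [-0.0, -0.8, 0.8]
grip_width: 0.0345
```

Run:
```python
from snap import *
o=get_obs();print(o['position'],o['grip_width'])
for c in ("side","top"):
    o,ci,p,d=snap("b2"+c,c)
    x,y=proj(ci,[rail(.12,0,.01)])[0].astype(int)
    cv2.imwrite(f"pics/b2{c}c.png",cv2.resize(p[max(y-50,0):y+50,x-60:x+60,::-1],None,fx=5,fy=5,interpolation=cv2.INTER_CUBIC))
```

```text
[ 0.52505006 -0.28438998  0.21001172] 0.0344678252389808
```

View pics/b2sidec.png

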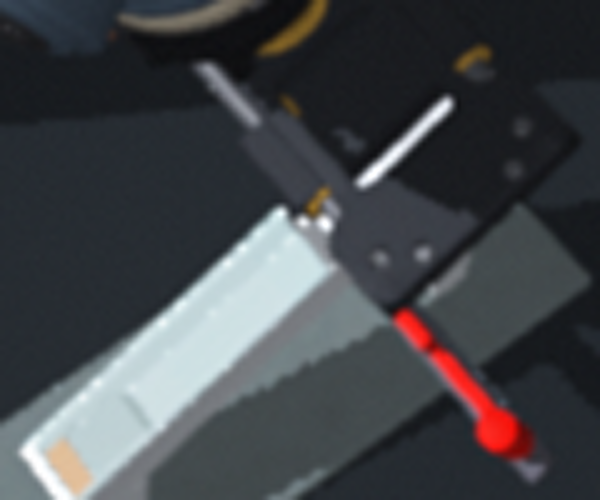

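View pics/b2topc.png

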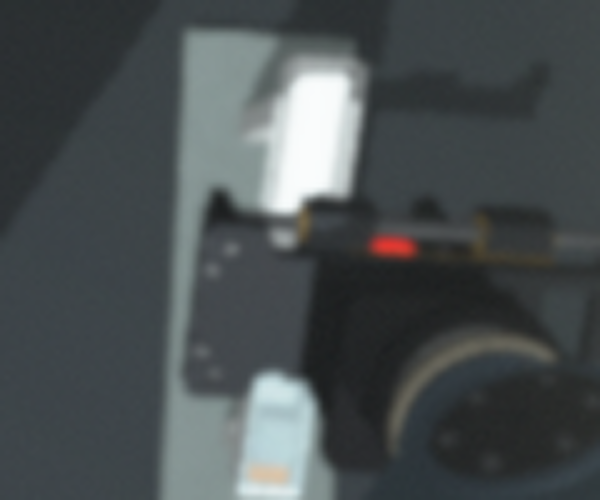

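Run:
```python
from rig import *
from h import *
o=get_obs();
delta(o,[.60,.0161,.18],down(-115.4))
```

```text
delta xyz [-12.31  -1.32   2.19] rot [-25.3   4.4  21.4] rows>=6.3
```

Request:
carry_out(
  deltas=[
    [0, -12.3, -1.3, 1.5, -25.3, 4.4, 21.4],
    [0, -12.3, -1.3, 1.5, -25.3, 4.4, 21.4],
    [0, -12.3, -1.3, 1.5, -25.3, 4.4, 21.4],
    [0, -12.3, -1.3, 1.5, -25.3, 4.4, 21.4],
    [0, -12.3, -1.3, 1.5, -25.3, 4.4, 21.4],
    [0, -12.3, -1.3, 1.5, -25.3, 4.4, 21.4],
    [0, -12.3, -1.3, 1.5, -25.3, 4.4, 21.4],
    [0, -12.3, -1.3, 1.5, -25.3, 4.4, 21.4],
  ],
)

```text
time: 12.55
position: [0.5914, 0.0221, 0.1907]
tool_rot: [-0.536, 0.844, 0.006, -0.001]
ft_force: [0.6, 0.3, -0.2]
grip_width: 0.0436
```

Run:
```python
from find import *
o=get_obs();
find("w4")
find("t4","top")
print(o['position'],o['q'].round(2));delta(o,[.6181,.0161,.05],down(-115.4))
```

```text
t 12.55 tcp [0.591 0.022 0.191] table 0.0
sink px [316. 151.] n 771 c (0.6190,0.0165) zt 0.0203 size 35.5 x 19.6 long@154.9 
choke px [454. 154.] n 734 c (0.5564,-0.1085) zt 0.0136 size 31.1 x 30.0 long@33.0 
sink px [259. 188.] n 588 c (0.6091,0.0862) zt 0.0203 size 28.1 x 24.8 long@40.6 
choke px [358. 211.] n 634 c (0.5423,0.0036) zt 0.0135 size 30.6 x 30.0 long@174.6 
sink px [456. 246.] n 546 c (0.4591,-0.0779) zt 0.0199 size 28.5 x 26.9 long@120.5 
t 12.6 tcp [0.591 0.027 0.19 ] table 0.0
choke px [375. 226.] n 99 c (0.5567,-0.1057) zt 0.0146 size 28.6 x 26.3 long@126.7 
choke px [332. 231.] n 94 c (0.5427,0.0058) zt 0.0148 size 25.9 x 25.9 long@0.0 
sink px [364. 263.] n 93 c (0.4589,-0.0757) zt 0.0192 size 27.7 x 24.1 long@119.6 
[0.59136538 0.02206081 0.19074137] [-0.16  0.52  1.55  0.01  1.08  1.85]
delta xyz [-0.21 -1.13  5.62] rot [0.6 0.3 0.2] rows>=2.9
```

View pics/t4.png

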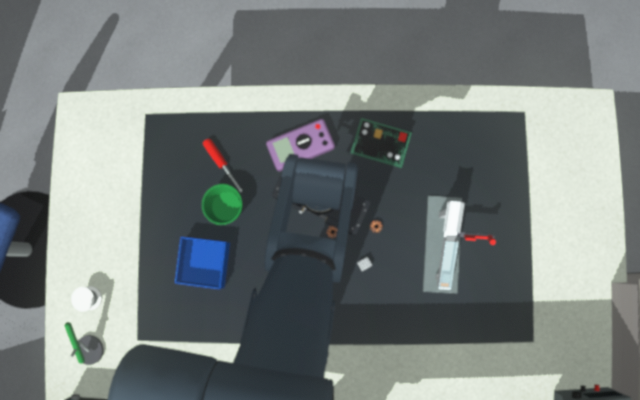

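Request:
carry_out(
  deltas=[
    [0, -0.2, -1.13, 1.5, 0.6, 0.3, 0],
    [0, -0.2, -1.13, 3.2, 0.6, 0.3, 0],
    [0, -0.2, -1.13, 4.9, 0.6, 0.3, 0],
    [0, -0.2, -1.13, 5.6, 0.6, 0.3, 0],
    [0, -0.2, -1.13, 5.6, 0.6, 0.3, 0],
    [0, -0.2, -1.13, 5.6, 0.6, 0.3, 0],
  ],
)

```text
time: 13.25
position: [0.6179, 0.0116, 0.0514]
tool_rot: [-0.535, 0.845, -0.001, -0.0]
ft_force: [0.4, 1.0, 0.9]
grip_width: 0.0437
```

Run:
```python
from rig import *
from h import *
o=get_obs();print(o['position'])
delta(o,[.6185,.0163,.008],down(-115.4))
```

```text
[0.61787976 0.0116155  0.05143457]
delta xyz [-0.18  0.06  1.74] rot [-0.1 -0.1  0.1] rows>=0.9
```

Request:
carry_out(
  deltas=[
    [0, -0.18, 0.06, 0.8, 0, 0, 0],
    [0, -0.18, 0.06, 1.72, 0, 0, 0],
    [0, -0.18, 0.06, 1.72, 0, 0, 0],
    [1, -0.18, 0.06, 1.72, 0, 0, 0],
    [1, -0.18, 0.06, 1.72, 0, 0, 0],
    [1, -0.18, 0.06, 1.72, 0, 0, 0],
    [1, -0.18, 0.06, 1.72, 0, 0, 0],
    [1, -0.18, 0.06, 1.72, 0, 0, 0],
  ],
  force=30,
)

```text
time: 14.05
position: [0.6191, 0.0167, 0.0098]
tool_rot: [-0.535, 0.845, -0.002, 0.001]
ft_force: [-1.2, -0.3, 5.2]
grip_width: 0.0192
```

Request:
carry_out(
  deltas=[
    [1, 0, 0, -2, 0, 0, 0],
    [1, 0, 0, -4, 0, 0, 0],
    [1, 0, 0, -6, 0, 0, 0],
    [1, 0, 0, -8, 0, 0, 0],
    [1, 0, 0, -8, 0, 0, 0],
    [1, 0, 0, -8, 0, 0, 0],
  ],
)

```text
time: 14.65
position: [0.6186, 0.0172, 0.2102]
tool_rot: [-0.535, 0.845, -0.002, 0.001]
ft_force: [-0.6, -0.3, -1.4]
grip_width: 0.0199
```

Run:
```python
from rig import *
from h import *
o=get_obs();print(o['position'],o['grip_width'])
delta(o,rail(.18,0,.10),railor(-RY))
```

```text
[0.61863109 0.01722612 0.21018128] 0.01986737040206995
delta xyz [12.46 -1.96  0.37] rot [ 24.4  -4.8 -21.4] rows>=6.3
```

Request:
carry_out(
  deltas=[
    [1, 12.4, -2, 0, 24.4, -4.8, -21.4],
    [1, 12.4, -2, 0, 24.4, -4.8, -21.4],
    [1, 12.4, -2, 0, 24.4, -4.8, -21.4],
    [1, 12.4, -2, 0, 24.4, -4.8, -21.4],
    [1, 12.4, -2, 0, 24.4, -4.8, -21.4],
    [1, 12.4, -2, 0, 24.4, -4.8, -21.4],
    [1, 12.4, -2, 0, 24.4, -4.8, -21.4],
    [1, 12.4, -2, 0, 24.4, -4.8, -21.4],
  ],
)

```text
time: 15.45
position: [0.5286, -0.2873, 0.2066]
tool_rot: [-0.668, 0.713, -0.155, 0.146]
ft_force: [0.2, 0.3, -1.0]
grip_width: 0.0195
```

Request:
carry_out(
  deltas=[
    [1, 0, 0, 0, 0, 0, 0],
  ],
)

```text
time: 15.55
position: [0.5292, -0.2881, 0.2068]
tool_rot: [-0.667, 0.714, -0.155, 0.146]
ft_force: [-0.4, -0.5, -0.4]
grip_width: 0.0196
```

Run:
```python
from rig import *
from h import *
o=get_obs();print(o['position'],o['grip_width'])
delta(o,rail(.18,0,.03),railor(-RY))
```

```text
[ 0.52916556 -0.28810711  0.20682256] 0.019583394391087337
delta xyz [-0.11  0.06  3.01] rot [ 0.4 -0.1 -0.4] rows>=1.5
```

Request:
carry_out(
  deltas=[
    [1, -0.1, 0.06, 1, 0, 0, 0],
    [1, -0.1, 0.06, 2, 0, 0, 0],
    [1, -0.1, 0.06, 3, 0, 0, 0],
    [1, -0.1, 0.06, 3.4, 0, 0, 0],
    [1, -0.1, 0.06, 3.4, 0, 0, 0],
    [1, -0.1, 0.06, 3.4, 0, 0, 0],
  ],
)

```text
time: 16.15
position: [0.565, -0.283, 0.1309]
tool_rot: [-0.669, 0.712, -0.155, 0.147]
ft_force: [-0.6, 0.5, 0.3]
grip_width: 0.0198
```

Run:
```python
from rig import *
from h import *
o=get_obs();print(o['position'],o['grip_width'],o['ft_force'],(o['position']-S0)@np.c_[RX,RY,RZ])
delta(o,rail(.18,0,.0115),railor(-RY))
```

```text
[ 0.56497968 -0.28303305  0.13090009] 0.01975535026626095 [-0.64653166  0.4865852   0.32294649] [0.18199593 0.0045291  0.02157829]
delta xyz [0.18 0.08 0.4 ] rot [ 0.3  0.1 -0. ] rows>=0.2
```

Request:
carry_out(
  deltas=[
    [1, 0.18, 0.08, 0.2, 0, 0, 0],
    [1, 0.18, 0.08, 0.4, 0, 0, 0],
    [1, 0.18, 0.08, 0.4, 0, 0, 0],
    [0.4, 0.18, 0.08, 0.4, 0, 0, 0],
    [0.2, 0.18, 0.08, 0.4, 0, 0, 0],
    [0.2, 0.18, 0.08, 0.4, 0, 0, 0],
    [0.2, 0.18, 0.08, 0.4, 0, 0, 0],
    [0.2, 0.18, 0.08, -1.5, 0, 0, 0],
  ],
)

```text
time: 16.95
position: [0.5458, -0.2852, 0.1575]
tool_rot: [-0.669, 0.713, -0.149, 0.147]
ft_force: [-0.6, 0.3, 0.5]
grip_width: 0.0348
```

Request:
carry_out(
  deltas=[
    [0.2, 0, 0, -2, 0, 0, 0],
    [0.2, 0, 0, -3, 0, 0, 0],
    [0.2, 0, 0, -3, 0, 0, 0],
  ],
)

```text
time: 17.25
position: [0.5165, -0.2869, 0.2365]
tool_rot: [-0.669, 0.711, -0.16, 0.147]
ft_force: [1.0, -1.0, -0.3]
grip_width: 0.0351
```

Run:
```python
from snap import *
o=get_obs();print(o['position'],o['grip_width'])
for c in ("side",):
    o,ci,p,d=snap("b3"+c,c)
    x,y=proj(ci,[rail(.12,0,.01)])[0].astype(int)
    cv2.imwrite(f"pics/b3{c}c.png",cv2.resize(p[max(y-50,0):y+50,x-60:x+60,::-1],None,fx=5,fy=5,interpolation=cv2.INTER_CUBIC))
delta(o,[.44,.021,.18],down(46.5))
delta(o,[.44,.021,.18],down(-26))
```

```text
[ 0.51652276 -0.28693675  0.23649519] 0.03506512879759668
delta xyz [-12.11   4.4    0.37] rot [ -10.7  -30.7 -137.2] rows>=16.4
delta xyz [-12.11   4.4    0.37] rot [-21.9 -15.  -66.4] rows>=8.3
```

View pics/b3sidec.png

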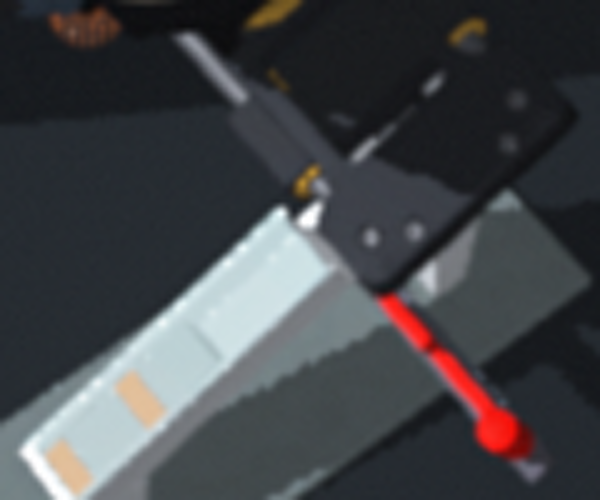

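Request:
carry_out(
  deltas=[
    [0, -12, 4, 0.3, -21.9, -15, -66.4],
    [0, -12, 4, 0.3, -21.9, -15, -66.4],
    [0, -12, 4, 0.3, -21.9, -15, -66.4],
    [0, -12, 4, 0.3, -21.9, -15, -66.4],
    [0, -12, 4, 0.3, -21.9, -15, -66.4],
    [0, -12, 4, 0.3, -21.9, -15, -66.4],
    [0, -12, 4, 0.3, -21.9, -15, -66.4],
    [0, -12, 4, 0.3, -21.9, -15, -66.4],
  ],
)

```text
time: 18.1
position: [0.4445, 0.0225, 0.182]
tool_rot: [0.97, -0.241, -0.0, -0.008]
ft_force: [0.8, -0.4, -0.5]
grip_width: 0.0434
```

Run:
```python
from rig import *
from h import *
o=get_obs();print(o['position'])
delta(o,[.4588,.0207,.10],down(46.5))
```

```text
[0.44446859 0.02253851 0.18199343]
delta xyz [ 0.55 -0.16  3.28] rot [ -0.8  -0.4 -74.4] rows>=8.7
```

Request:
carry_out(
  deltas=[
    [0, 0.55, -0.16, 3.3, -0.8, -0.4, -74.4],
    [0, 0.55, -0.16, 3.3, -0.8, -0.4, -74.4],
    [0, 0.55, -0.16, 3.3, -0.8, -0.4, -74.4],
    [0, 0.55, -0.16, 3.3, -0.8, -0.4, -74.4],
    [0, 0.55, -0.16, 3.3, -0.8, -0.4, -74.4],
    [0, 0.55, -0.16, 3.3, -0.8, -0.4, -74.4],
    [0, 0.55, -0.16, 3.3, -0.8, -0.4, -74.4],
    [0, 0.55, -0.16, 3.3, -0.8, -0.4, -74.4],
  ],
)

```text
time: 18.9
position: [0.4613, 0.018, 0.1]
tool_rot: [0.938, 0.347, 0.002, -0.0]
ft_force: [0.6, 0.7, 0.4]
grip_width: 0.0436
```

Run:
```python
from find import *
o=get_obs();print(o['position'])
find("w5")
delta(o,[.4588,.0207,.04],down(46.5))
```

```text
[0.46126813 0.01802369 0.09995285]
t 18.9 tcp [0.461 0.018 0.1  ] table 0.0028
sink px [322. 202.] n 1295 c (0.4581,0.0210) zt 0.0176 size 37.0 x 20.1 long@136.2 
choke px [517. 253.] n 829 c (0.6097,0.0869) zt 0.0173 size 30.3 x 26.2 long@40.5 
choke px [237. 274.] n 110 c (0.4467,-0.0732) zt 0.0167 size 9.3 x 6.5 long@132.2 
delta xyz [-0.01 -0.15  2.4 ] rot [ 0.1 -0.2 -5.9] rows>=1.2
```

Request:
carry_out(
  deltas=[
    [0, 0, -0.15, 0.8, 0, 0, -6],
    [0, 0, -0.15, 1.6, 0, 0, -6],
    [0, 0, -0.15, 2.4, 0, 0, -6],
    [0, 0, -0.15, 2.4, 0, 0, -6],
    [0, 0, -0.15, 2.4, 0, 0, -6],
  ],
)

```text
time: 19.45
position: [0.4593, 0.0207, 0.0407]
tool_rot: [0.92, 0.392, 0.002, 0.0]
ft_force: [0.0, -0.6, -0.3]
grip_width: 0.0434
```

Run:
```python
from rig import *
from h import *
o=get_obs();print(o['position'])
delta(o,[.4586,.0208,.008],down(46.5))
```

```text
[0.45930917 0.02068478 0.04069179]
delta xyz [-0.02 -0.03  1.31] rot [ 0.1 -0.2 -0.3] rows>=0.7
```

Request:
carry_out(
  deltas=[
    [0, 0, 0, 0.7, 0, 0, 0],
    [0, 0, 0, 1.3, 0, 0, 0],
    [0, 0, 0, 1.3, 0, 0, 0],
    [1, 0, 0, 1.3, 0, 0, 0],
    [1, 0, 0, 1.3, 0, 0, 0],
    [1, 0, 0, 1.3, 0, 0, 0],
    [1, 0, 0, 1.3, 0, 0, 0],
    [1, 0, 0, 1.3, 0, 0, 0],
  ],
  force=30,
)

```text
time: 20.25
position: [0.4605, 0.0203, 0.0096]
tool_rot: [0.92, 0.393, 0.004, 0.001]
ft_force: [-0.3, 0.1, 4.9]
grip_width: 0.0195
```

Request:
carry_out(
  deltas=[
    [1, 0, 0, -2, 0, 0, 0],
    [1, 0, 0, -4, 0, 0, 0],
    [1, 0, 0, -6, 0, 0, 0],
    [1, 0, 0, -8, 0, 0, 0],
    [1, 0, 0, -8, 0, 0, 0],
    [1, 0, 0, -8, 0, 0, 0],
  ],
)

```text
time: 20.85
position: [0.4592, 0.0202, 0.2101]
tool_rot: [0.92, 0.393, 0.004, 0.002]
ft_force: [-0.5, 0.2, 0.1]
grip_width: 0.0197
```

Run:
```python
from rig import *
from h import *
o=get_obs();print(o['position'],o['grip_width'])
delta(o,[.50,-.15,.23],down(-24))
```

```text
[0.45915764 0.02016209 0.21005186] 0.0196897770121448
delta xyz [-3.78  5.89 -0.79] rot [ 0.1 -0.6 70.2] rows>=8.2
```

Request:
carry_out(
  deltas=[
    [1, -3.8, 5.9, -0.8, 0, -0.6, 70],
    [1, -3.8, 5.9, -0.8, 0, -0.6, 70],
    [1, -3.8, 5.9, -0.8, 0, -0.6, 70],
    [1, -3.8, 5.9, -0.8, 0, -0.6, 70],
    [1, -3.8, 5.9, -0.8, 0, -0.6, 70],
    [1, -3.8, 5.9, -0.8, 0, -0.6, 70],
    [1, -3.8, 5.9, -0.8, 0, -0.6, 70],
    [1, -3.8, 5.9, -0.8, 0, -0.6, 70],
  ],
)

```text
time: 21.65
position: [0.4979, -0.1498, 0.226]
tool_rot: [0.98, -0.198, -0.005, -0.0]
ft_force: [0.6, -0.7, -0.3]
grip_width: 0.0194
```

Run:
```python
from rig import *
from h import *
o=get_obs();print(o['position'],o['grip_width'],o['tool_rot'])
delta(o,rail(.18,0,.10),railor(-RY))
```

```text
[ 0.49786742 -0.1498287   0.2260467 ] 0.01936233196926371 [ 9.80094207e-01 -1.98481053e-01 -4.53619020e-03 -2.01957331e-04]
delta xyz [3.3  4.5  0.97] rot [22.1 15.8 69.4] rows>=8.7
```

Request:
carry_out(
  deltas=[
    [1, 3.3, 4.5, 0, 22.1, 15.8, 69.4],
    [1, 3.3, 4.5, 0, 22.1, 15.8, 69.4],
    [1, 3.3, 4.5, 0, 22.1, 15.8, 69.4],
    [1, 3.3, 4.5, 0.5, 22.1, 15.8, 69.4],
    [1, 3.3, 4.5, 1, 22.1, 15.8, 69.4],
    [1, 3.3, 4.5, 1, 22.1, 15.8, 69.4],
    [1, 3.3, 4.5, 1, 22.1, 15.8, 69.4],
    [1, 3.3, 4.5, 1, 22.1, 15.8, 69.4],
  ],
)

```text
time: 22.45
position: [0.5309, -0.2851, 0.2007]
tool_rot: [0.705, -0.68, 0.147, -0.14]
ft_force: [0.3, -0.5, 0.9]
grip_width: 0.0198
```

Request:
carry_out(
  deltas=[
    [1, 0, 0, 0, 0, 0, 0],
  ],
)

```text
time: 22.55
position: [0.5296, -0.2835, 0.2003]
tool_rot: [0.707, -0.678, 0.145, -0.14]
ft_force: [0.2, 0.1, -0.6]
grip_width: 0.0193
```

Run:
```python
from rig import *
from h import *
o=get_obs();print(o['position'],o['grip_width'],(o['position']-S0)@np.c_[RX,RY,RZ])
delta(o,rail(.18,0,.021),railor(-RY))
```

```text
[ 0.5296331  -0.283462    0.20027482] 0.019308139978139315 [0.17936357 0.0019431  0.09935233]
delta xyz [ 0.17 -0.11  3.13] rot [1.8 1.5 5.6] rows>=1.6
```

Request:
carry_out(
  deltas=[
    [1, 0.15, -0.1, 0.8, 1.8, 1.5, 5.6],
    [1, 0.15, -0.1, 1.6, 1.8, 1.5, 5.6],
    [1, 0.15, -0.1, 2.4, 1.8, 1.5, 5.6],
    [1, 0.15, -0.1, 3.1, 1.8, 1.5, 5.6],
    [1, 0.15, -0.1, 3.1, 1.8, 1.5, 5.6],
    [1, 0.15, -0.1, 3.1, 1.8, 1.5, 5.6],
  ],
)

```text
time: 23.15
position: [0.5658, -0.2895, 0.1329]
tool_rot: [-0.67, 0.71, -0.161, 0.149]
ft_force: [-0.1, -0.3, -1.0]
grip_width: 0.0194
```

Run:
```python
from rig import *
from h import *
o=get_obs();print(o['position'],o['grip_width'],(o['position']-S0)@np.c_[RX,RY,RZ])
delta(o,rail(.18,0,.0115),railor(-RY))
```

```text
[ 0.56579761 -0.28946177  0.13286244] 0.019427855051009794 [ 0.18392087 -0.00183769  0.0228459 ]
delta xyz [-0.08  0.16  0.45] rot [-0.3 -0.2  0.2] rows>=0.2
```

Request:
carry_out(
  deltas=[
    [1, -0.08, 0.16, 0.2, 0, 0, 0],
    [1, -0.08, 0.16, 0.43, 0, 0, 0],
    [1, -0.08, 0.16, 0.43, 0, 0, 0],
    [0.4, -0.08, 0.16, 0.43, 0, 0, 0],
    [0.2, -0.08, 0.16, 0.43, 0, 0, 0],
    [0.2, -0.08, 0.16, 0.43, 0, 0, 0],
    [0.2, -0.08, 0.16, 0.43, 0, 0, 0],
    [0.2, -0.08, 0.16, -1.5, 0, 0, 0],
  ],
)

```text
time: 23.95
position: [0.545, -0.2845, 0.1592]
tool_rot: [-0.669, 0.711, -0.155, 0.149]
ft_force: [-0.3, -0.3, 1.0]
grip_width: 0.0345
```

Request:
carry_out(
  deltas=[
    [0.2, 0, 0, -2, 0, 0, 0],
    [0.2, 0, 0, -3, 0, 0, 0],
    [0.2, 0, 0, -3, 0, 0, 0],
  ],
)

```text
time: 24.25
position: [0.5148, -0.2858, 0.238]
tool_rot: [-0.669, 0.71, -0.166, 0.149]
ft_force: [0.6, -1.0, -0.4]
grip_width: 0.0348
```

Run:
```python
from snap import *
o=get_obs();print(o['position'],o['grip_width'])
for c in ("side",):
    o,ci,p,d=snap("b4"+c,c)
    x,y=proj(ci,[rail(.12,0,.01)])[0].astype(int)
    cv2.imwrite(f"pics/b4{c}c.png",cv2.resize(p[max(y-50,0):y+50,x-60:x+60,::-1],None,fx=5,fy=5,interpolation=cv2.INTER_CUBIC))
delta(o,rail(.134,-.095,.16),railor(RX))
```

```text
[ 0.51482293 -0.28576956  0.23797681] 0.03484801771112026
delta xyz [ 3.75  1.93 -0.8 ] rot [ -0.1  -1.  -89.8] rows>=10.5
```

View pics/b4sidec.png

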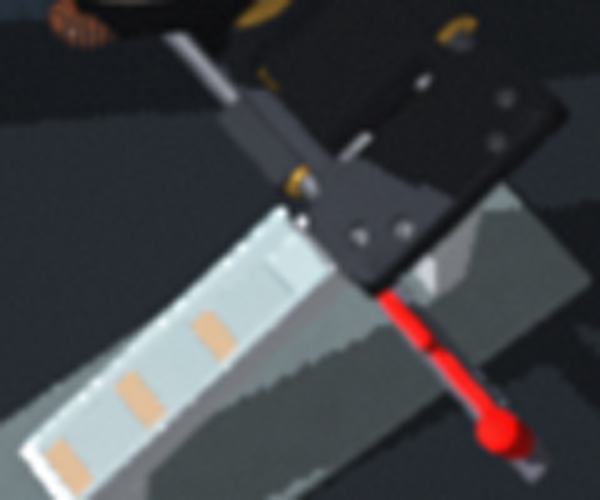

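Request:
carry_out(
  deltas=[
    [0, 3.7, 1.9, -0.8, 0, -1, -90],
    [0, 3.7, 1.9, -0.8, 0, -1, -90],
    [0, 3.7, 1.9, -0.8, 0, -1, -90],
    [0, 3.7, 1.9, -0.8, 0, -1, -90],
    [0, 3.7, 1.9, -0.8, 0, -1, -90],
    [0, 3.7, 1.9, -0.8, 0, -1, -90],
    [0, 3.7, 1.9, -0.8, 0, -1, -90],
    [0, 3.7, 1.9, -0.8, 0, -1, -90],
  ],
)

```text
time: 25.1
position: [0.4573, -0.3728, 0.2302]
tool_rot: [0.951, -0.223, 0.212, -0.04]
ft_force: [-0.2, -0.1, 0.3]
grip_width: 0.0436
```

Run:
```python
from rig import *
from h import *
o=get_obs();print(o['position'],o['grip_width'],(o['position']-S0)@np.c_[RX,RY,RZ])
delta(o,rail(.134,-.0955,.075),railor(RX))
```

```text
[ 0.45733096 -0.37282313  0.23018426] 0.04363173686268095 [ 0.13154231 -0.0916653   0.15465316]
delta xyz [0.16 0.12 3.18] rot [ -0.4   0.2 -23. ] rows>=2.7
```

Request:
carry_out(
  deltas=[
    [0, 0.16, 0.12, 0, 0, 0, -23],
    [0, 0.16, 0.12, 0, 0, 0, -23],
    [0, 0.16, 0.12, 1.6, 0, 0, -23],
    [0, 0.16, 0.12, 3, 0, 0, -23],
    [0, 0.16, 0.12, 3, 0, 0, -23],
    [0, 0.16, 0.12, 3, 0, 0, -23],
  ],
)

```text
time: 25.7
position: [0.4909, -0.3785, 0.1635]
tool_rot: [0.976, -0.032, 0.216, 0.002]
ft_force: [0.7, -1.4, 0.4]
grip_width: 0.0436
```

Run:
```python
from snap import *
o,ci,p,d=snap("w6")
print((o['position']-S0)@np.c_[RX,RY,RZ])
C=cloud(ci,d);P=p.astype(int);Q=(C-S0)@np.c_[RX,RY,RZ]
red=(P[:,:,0]>100)&(P[:,:,1]<70)&(abs(Q[:,:,0]-.1335)<.02)&(abs(Q[:,:,1]+.05)<.08)
q=Q[red];t=q[(q[:,2]>.028)&(q[:,2]<.04)]
if len(t): print(len(t),t.mean(0).round(4),t.min(0),t.max(0))
delta(o,rail(.134,-.0955,.0135),railor(RX))
```

```text
[ 0.13404596 -0.09528176  0.07993808]
258 [ 0.1333 -0.095   0.033 ] [ 0.12562117 -0.10210007  0.02802951] [ 0.13895182 -0.08863126  0.03539838]
delta xyz [0.   0.03 2.66] rot [-0.5  0.1 -0.4] rows>=1.3
```

View pics/w6.png

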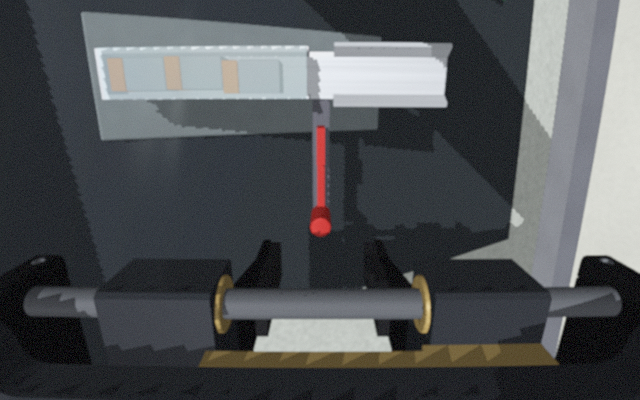

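Request:
carry_out(
  deltas=[
    [0, 0, 0.02, 1, 0, 0, 0],
    [0, 0, 0.02, 2, 0, 0, 0],
    [0, 0, 0.02, 2.66, 0, 0, 0],
    [0, 0, 0.02, 2.66, 0, 0, 0],
    [1, 0, 0.02, 2.66, 0, 0, 0],
    [1, 0, 0.02, 2.66, 0, 0, 0],
    [1, 0, 0.02, 2.66, 0, 0, 0],
    [1, 0, 0.02, 2.66, 0, 0, 0],
  ],
  force=20,
)

```text
time: 26.55
position: [0.5192, -0.3819, 0.1061]
tool_rot: [0.976, -0.032, 0.217, 0.004]
ft_force: [-0.8, 0.5, 0.0]
grip_width: 0.0193
```

Request:
carry_out(
  deltas=[
    [1, 0, 0, 0, 0, 0, 0],
    [1, 0, -0.4, 0, 0, 0, 0],
    [1, 0, -0.8, 0, 0, 0, 0],
    [1, 0, -1.2, 0, 0, 0, 0],
    [1, 0, -1.6, 0, 0, 0, 0],
    [1, 0, -1.75, 0, 0, 0, 0],
    [1, 0, -1.84, 0, 0, 0, 0],
    [1, 0, -1.84, 0, 0, 0, 0],
  ],
)

```text
time: 27.35
position: [0.52, -0.3367, 0.1048]
tool_rot: [0.976, -0.032, 0.215, 0.005]
ft_force: [-8.9, -3.9, -0.0]
grip_width: 0.0132
```

Run:
```python
from rig import *
from h import *
o=get_obs();print(o['grip_width'],o['ft_force'],(o['position']-S0)@np.c_[RX,RY,RZ])
```

```text
0.013189205829804417 [-8.86534099 -3.87176949 -0.04197326] [ 0.13329266 -0.05182797  0.01551791]
```

Request:
carry_out(
  deltas=[
    [1, 0, -0.12, 0, 0, 0, 0],
    [1, 0, -0.12, 0, 0, 0, 0],
    [1, 0, -0.12, 0, 0, 0, 0],
  ],
)

```text
time: 27.65
position: [0.5201, -0.3366, 0.1049]
tool_rot: [0.976, -0.033, 0.216, 0.008]
ft_force: [-11.1, -9.0, -1.9]
grip_width: 0.0133
```

Request:
carry_out(
  deltas=[
    [0.3, 0, 0, 0, 0, 0, 0],
    [0.1, 0, 0, 0, 0, 0, 0],
    [0.1, 0, 0, 0, 0, 0, 0],
    [0.1, 0, 0, -2, 0, 0, 0],
    [0.1, 0, 0, -4, 0, 0, 0],
    [0.1, 0, 0, -6, 0, 0, 0],
    [0.1, 0, 0, -6, 0, 0, 0],
  ],
)

```text
time: 28.35
position: [0.4597, -0.3316, 0.2475]
tool_rot: [0.975, -0.031, 0.22, 0.008]
ft_force: [0.5, -0.4, -0.3]
grip_width: 0.0388
```

Run:
```python
from snap import *
o,ci,p,d=snap("w7")
print((o['position']-S0)@np.c_[RX,RY,RZ])
C=cloud(ci,d);P=p.astype(int);Q=(C-S0)@np.c_[RX,RY,RZ]
red=(P[:,:,0]>100)&(P[:,:,1]<70)&(abs(Q[:,:,0]-.1335)<.02)&(abs(Q[:,:,1]+.03)<.06)
q=Q[red];t=q[(q[:,2]>.028)&(q[:,2]<.04)]
if len(t): print(len(t),t.mean(0).round(4),t.min(0),t.max(0))
g=q[(q[:,1]>-.03)];print("gate y max",np.sort(g[:,1])[-5:])
z=np.load("pics/w1.npz");import pickle;o2,c2=pickle.load(open("pics/w1.pkl","rb"))
Q=(cloud(c2,z['d'])-S0)@np.c_[RX,RY,RZ];P=z['p'].astype(int)
red=(P[:,:,0]>100)&(P[:,:,1]<70)&(abs(Q[:,:,0]-.1335)<.02)&(abs(Q[:,:,1]+.03)<.06)
q=Q[red];t=q[(q[:,2]>.028)&(q[:,2]<.04)];print("ref",t.mean(0),"ymax",np.sort(q[:,1])[-5:])
delta(o,[.53,-.16,.30],down(0))
```

```text
[ 0.13869543 -0.05039319  0.17045593]
121 [ 0.1343 -0.0497  0.0327] [ 0.12662009 -0.05654924  0.02842926] [ 0.13955629 -0.04386076  0.0351617 ]
gate y max [0.01133147 0.01134654 0.01135591 0.01222466 0.01223352]
ref [ 0.13398591 -0.05186348  0.03275906] ymax [0.01001185 0.01008708 0.01045869 0.01054465 0.01059244]
delta xyz [ 3.04 -7.03 -0.9 ] rot [  1.  -25.4  -3.6] rows>=3.9
```

View pics/w7.png

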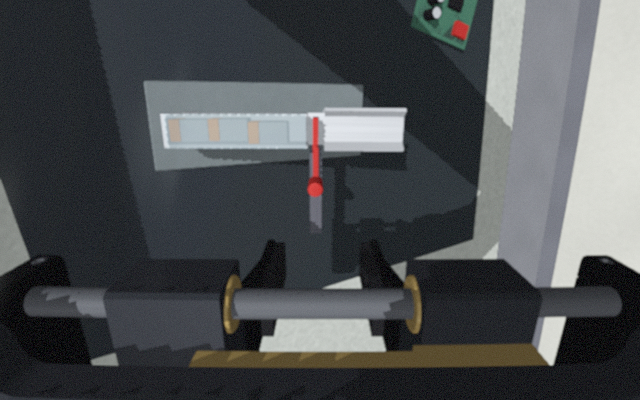

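Request:
carry_out(
  deltas=[
    [0, 3, -7, -0.9, 1, -25.4, -3.6],
    [0, 3, -7, -0.9, 1, -25.4, -3.6],
    [0, 3, -7, -0.9, 1, -25.4, -3.6],
    [0, 3, -7, -0.9, 1, -25.4, -3.6],
    [0, 3, -7, -0.9, 1, -25.4, -3.6],
    [0, 3, -7, -0.9, 1, -25.4, -3.6],
  ],
)

```text
time: 29.0
position: [0.5293, -0.156, 0.2936]
tool_rot: [1.0, 0.003, -0.003, -0.006]
ft_force: [-0.8, -0.3, -0.6]
grip_width: 0.0435
```

Run:
```python
from find import *
find("w8")
o=get_obs();print(o['position'])
delta(o,[.556,-.1085,.07],down(0))
```

```text
t 29.0 tcp [ 0.529 -0.156  0.294] table 0.0
choke px [335.  32.] n 509 c (0.5418,0.0038) zt 0.0139 size 29.8 x 28.7 long@90.3 
sink px [268. 101.] n 409 c (0.4588,-0.0779) zt 0.0202 size 27.7 x 24.2 long@121.1 
choke px [345. 127.] n 431 c (0.5561,-0.1090) zt 0.0137 size 30.3 x 29.9 long@63.7 
[ 0.52803231 -0.15768741  0.29310339]
delta xyz [ 1.2  -1.86  8.94] rot [-0.7  0.5  0.2] rows>=4.6
```

Request:
carry_out(
  deltas=[
    [-0.1, 1.2, -1.9, 2, -0.7, 0.5, 0],
    [-0.1, 1.2, -1.9, 8.9, -0.7, 0.5, 0],
    [-0.1, 1.2, -1.9, 8.9, -0.7, 0.5, 0],
    [-0.1, 1.2, -1.9, 8.9, -0.7, 0.5, 0],
    [-0.1, 1.2, -1.9, 8.9, -0.7, 0.5, 0],
    [-0.1, 1.2, -1.9, 8.9, -0.7, 0.5, 0],
    [-0.1, 1.2, -1.9, 8.9, -0.7, 0.5, 0],
  ],
)

```text
time: 29.75
position: [0.5556, -0.1104, 0.0717]
tool_rot: [1.0, -0.001, -0.0, 0.0]
ft_force: [0.1, 0.5, 0.4]
grip_width: 0.0478
```

Run:
```python
from rig import *
from h import *
o=get_obs();print(o['position'],o['grip_width'])
delta(o,[.556,-.109,.005],down(0))
```

```text
[ 0.55564318 -0.11042556  0.07174636] 0.047785280081551064
delta xyz [ 0.01 -0.06  2.67] rot [ 0.   0.  -0.1] rows>=1.3
```

Request:
carry_out(
  deltas=[
    [-0.1, 0, -0.06, 1.4, 0, 0, 0],
    [-0.1, 0, -0.06, 2.67, 0, 0, 0],
    [-0.1, 0, -0.06, 2.67, 0, 0, 0],
    [1, 0, -0.06, 2.67, 0, 0, 0],
    [1, 0, -0.06, 2.67, 0, 0, 0],
    [1, 0, -0.06, 2.67, 0, 0, 0],
    [1, 0, -0.06, 2.67, 0, 0, 0],
    [1, 0, -0.06, 2.67, 0, 0, 0],
  ],
  force=30,
)

```text
time: 30.55
position: [0.5585, -0.1083, 0.0078]
tool_rot: [1.0, 0.0, 0.003, 0.002]
ft_force: [-1.3, -0.6, 7.4]
grip_width: 0.029
```

Request:
carry_out(
  deltas=[
    [1, 0, 0, -2, 0, 0, 0],
    [1, 0, 0, -4, 0, 0, 0],
    [1, 0, 0, -6, 0, 0, 0],
    [1, 0, 0, -6, 0, 0, 0],
  ],
)

```text
time: 30.95
position: [0.5618, -0.109, 0.1634]
tool_rot: [1.0, 0.0, 0.009, 0.004]
ft_force: [1.2, 0.1, -0.4]
grip_width: 0.0285
```

Run:
```python
from rig import *
from h import *
o=get_obs();print(o['position'],o['grip_width'])
delta(o,[.615,.299,.16],down(0))
# pot/bin centres from top cloud rim
z=np.load("pics/top0.npz");ci=camera_info("top");C=cloud(ci,z['d'])
for n,b,h in (("pot",(.61,.30),.060),("bin",(.457,.343),.05)):
    m=(abs(C[:,:,0]-b[0])<.08)&(abs(C[:,:,1]-b[1])<.08)&(C[:,:,2]>h-.006)&(C[:,:,2]<h+.006)
    w=onz(ci,np.argwhere(m),h)[:,:2].astype(np.float32);print(n,len(w),cv2.minAreaRect(w),cv2.minEnclosingCircle(w))
```

```text
[ 0.5617581  -0.10898943  0.16338326] 0.028503889436353184
delta xyz [  2.14 -16.32   0.05] rot [ 0.4 -1.   0.1] rows>=8.2
pot 232 ((0.6083900332450867, 0.2862837314605713), (0.097271628677845, 0.10125357657670975), 0.13827264308929443) ((0.6083490252494812, 0.28580763936042786), 0.05164795741438866)
bin 328 ((0.4596187472343445, 0.3408074975013733), (0.12212733924388885, 0.12144242227077484), 84.02674102783203) ((0.45946943759918213, 0.3407302796840668), 0.08466459810733795)
```

Request:
carry_out(
  deltas=[
    [1, 1.9, -15.8, -0.3, 0, -1, 0],
    [1, 1.9, -15.8, -0.3, 0, -1, 0],
    [1, 1.9, -15.8, -0.3, 0, -1, 0],
    [1, 1.9, -15.8, -0.3, 0, -1, 0],
    [1, 1.9, -15.8, -0.3, 0, -1, 0],
    [1, 1.9, -15.8, -0.3, 0, -1, 0],
    [1, 1.9, -15.8, -0.3, 0, -1, 0],
    [1, 1.9, -15.8, -0.3, 0, -1, 0],
  ],
)

```text
time: 31.75
position: [0.6036, 0.29, 0.1626]
tool_rot: [1.0, 0.001, -0.007, 0.001]
ft_force: [1.1, 0.3, -0.1]
grip_width: 0.0286
```

Request:
carry_out(
  deltas=[
    [1, 0, 0, 0, 0, 0, 0],
    [1, 0, 0, 0, 0, 0, 0],
  ],
)

```text
time: 31.95
position: [0.6032, 0.2889, 0.1622]
tool_rot: [1.0, 0.002, -0.008, 0.001]
ft_force: [-0.6, -0.3, -0.8]
grip_width: 0.0286
```

Run:
```python
from rig import *
from h import *
o=get_obs();print(o['position'],o['grip_width'])
delta(o,[.608,.287,.05],down(0))
```

```text
[0.60315946 0.2889054  0.16216029] 0.0286071895690861
delta xyz [0.26 0.07 4.48] rot [0.1 0.9 0.2] rows>=2.2
```

Request:
carry_out(
  deltas=[
    [1, 0.2, 0.07, 2.2, 0, 0.9, 0],
    [1, 0.2, 0.07, 4.5, 0, 0.9, 0],
    [1, 0.2, 0.07, 4.5, 0, 0.9, 0],
    [0.2, 0.2, 0.07, 4.5, 0, 0.9, 0],
    [0, 0.2, 0.07, 4.5, 0, 0.9, 0],
    [0, 0.2, 0.07, 4.5, 0, 0.9, 0],
    [0, 0.2, 0.07, 1.5, 0, 0.9, 0],
    [0, 0.2, 0.07, -1, 0, 0.9, 0],
  ],
)

```text
time: 32.75
position: [0.6087, 0.2857, 0.1515]
tool_rot: [1.0, 0.0, -0.0, 0.001]
ft_force: [1.1, 1.2, 1.6]
grip_width: 0.0436
```

Run:
```python
from find import *
o=get_obs();print(o['position'],o['grip_width'])
find("t9","top")
delta(o,[.56,.02,.16],down(0))
```

```text
[0.60866044 0.28567025 0.15145467] 0.04361178771269906
t 32.75 tcp [0.609 0.286 0.151] table 0.0017
sink px [301. 205.] n 89 c (0.6096,0.0875) zt 0.0204 size 28.1 x 22.5 long@40.6 
choke px [333. 231.] n 99 c (0.5428,0.0045) zt 0.0131 size 28.5 x 25.9 long@90.0 
sink px [364. 263.] n 76 c (0.4590,-0.0757) zt 0.0196 size 28.6 x 23.6 long@120.8 
delta xyz [-1.95 10.63 -0.32] rot [0.1 0.  0. ] rows>=5.4
```

View pics/t9.png

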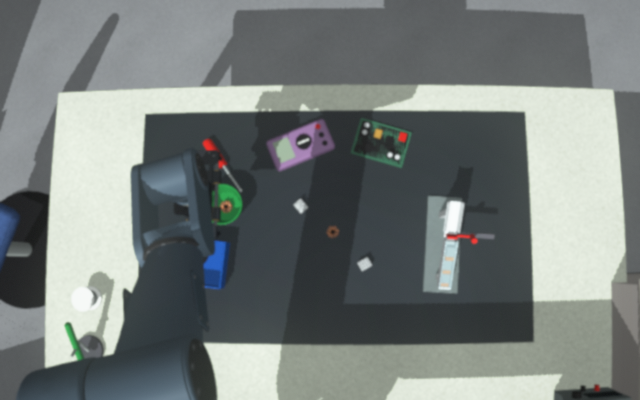

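Request:
carry_out(
  deltas=[
    [-0.1, -2.66, 11.27, -0.3, 0, 0, 0],
    [-0.1, -2.66, 11.27, -0.3, 0, 0, 0],
    [-0.1, -2.66, 11.27, -0.3, 0, 0, 0],
    [-0.1, -2.66, 11.27, -0.3, 0, 0, 0],
    [-0.1, -2.66, 11.27, -0.3, 0, 0, 0],
    [-0.1, -2.66, 11.27, 0, 0, 0, 0],
    [-0.1, -2.66, 11.27, 2.5, 0, 0, 0],
    [-0.1, -2.66, 11.27, 2.5, 0, 0, 0],
  ],
)

```text
time: 33.6
position: [0.5413, 0.0027, 0.0872]
tool_rot: [1.0, -0.001, -0.001, 0.001]
ft_force: [-1.2, 0.2, -1.0]
grip_width: 0.0481
```

Run:
```python
from find import *
find("w10")
o=get_obs();print(o['position'],o['grip_width'])
delta(o,[.5422,.0038,.005],down(0))
```

```text
t 33.6 tcp [0.541 0.003 0.087] table 0.0021
sink px [428.  89.] n 1333 c (0.6111,0.0889) zt 0.0182 size 24.9 x 23.5 long@130.2 
sink px [408. 105.] n 283 c (0.5987,0.0784) zt 0.0183 size 24.9 x 3.5 long@129.9 
choke px [323. 209.] n 1272 c (0.5418,0.0036) zt 0.0117 size 31.3 x 30.5 long@89.8 
[0.54077912 0.00379088 0.08616452] 0.04828869899110701
delta xyz [ 0.07 -0.    3.25] rot [ 0.   0.2 -0.1] rows>=1.6
```

Request:
carry_out(
  deltas=[
    [-0.1, 0.06, 0, 1.6, 0, 0, 0],
    [-0.1, 0.06, 0, 3.23, 0, 0, 0],
    [-0.1, 0.06, 0, 3.23, 0, 0, 0],
    [1, 0.06, 0, 3.23, 0, 0, 0],
    [1, 0.06, 0, 3.23, 0, 0, 0],
    [1, 0.06, 0, 3.23, 0, 0, 0],
    [1, 0.06, 0, 3.23, 0, 0, 0],
    [1, 0.06, 0, 3.23, 0, 0, 0],
  ],
  force=30,
)

```text
time: 34.45
position: [0.5458, 0.0039, 0.0098]
tool_rot: [1.0, 0.0, 0.003, 0.001]
ft_force: [-0.3, 2.0, 7.6]
grip_width: 0.0285
```

Request:
carry_out(
  deltas=[
    [1, 0, 0, -2, 0, 0, 0],
    [1, 0, 0, -4, 0, 0, 0],
    [1, 0, 0, -6, 0, 0, 0],
    [1, 0, 0, -6, 0, 0, 0],
  ],
)

```text
time: 34.85
position: [0.5491, 0.0033, 0.165]
tool_rot: [1.0, 0.0, 0.009, 0.002]
ft_force: [2.3, 0.1, -1.0]
grip_width: 0.028
```

Run:
```python
from rig import *
from h import *
o=get_obs();print(o['position'],o['grip_width'])
delta(o,[.608,.287,.16],down(0))
```

```text
[0.54913678 0.00332531 0.1650267 ] 0.02802902454230612
delta xyz [  2.36 -11.35   0.19] rot [ 0.3 -1.   0. ] rows>=5.8
```

Request:
carry_out(
  deltas=[
    [1, 2.4, -11.3, 0, 0, -1, 0],
    [1, 2.4, -11.3, 0, 0, -1, 0],
    [1, 2.4, -11.3, 0, 0, -1, 0],
    [1, 2.4, -11.3, 0, 0, -1, 0],
    [1, 2.4, -11.3, 0, 0, -1, 0],
    [1, 2.4, -11.3, 0, 0, -1, 0],
    [1, 2.4, -11.3, 0, 0, -1, 0],
    [1, 2.4, -11.3, 0, 0, -1, 0],
  ],
)

```text
time: 35.65
position: [0.603, 0.2873, 0.1564]
tool_rot: [1.0, 0.001, -0.009, 0.001]
ft_force: [-0.2, 0.5, -1.1]
grip_width: 0.028
```

Run:
```python
from rig import *
from h import *
o=get_obs();print(o['position'],o['grip_width'])
delta(o,[.608,.287,.06],down(0))
```

```text
[0.60301287 0.2873303  0.15641549] 0.028015951492514915
delta xyz [0.27 0.   3.85] rot [0.1 1.  0.2] rows>=1.9
```

Request:
carry_out(
  deltas=[
    [1, 0.2, 0, 2, 0, 1, 0],
    [1, 0.2, 0, 3.85, 0, 1, 0],
    [1, 0.2, 0, 3.85, 0, 1, 0],
    [0.2, 0.2, 0, 3.85, 0, 1, 0],
    [0, 0.2, 0, 3.85, 0, 1, 0],
    [0, 0.2, 0, 3.85, 0, 1, 0],
    [0, 0.2, 0, 1.5, 0, 1, 0],
    [0, 0.2, 0, -1, 0, 1, 0],
  ],
)

```text
time: 36.45
position: [0.6085, 0.2864, 0.1619]
tool_rot: [1.0, 0.0, -0.0, 0.001]
ft_force: [1.0, 0.3, 1.3]
grip_width: 0.0429
```

Run:
```python
from find import *
o=get_obs();print(o['position'],o['grip_width'])
find("t11","top")
delta(o,[.6095,.0868,.12],down(40.6))
```

```text
[0.60851042 0.28637    0.16191897] 0.042941506548862834
t 36.45 tcp [0.609 0.286 0.162] table 0.0016
sink px [301. 205.] n 82 c (0.6095,0.0872) zt 0.0188 size 27.8 x 22.6 long@40.0 
sink px [364. 263.] n 84 c (0.4590,-0.0759) zt 0.0185 size 28.0 x 24.1 long@119.6 
delta xyz [0.04 7.98 1.69] rot [  0.1   0.1 -40.6] rows>=4.7
```

View pics/t11.png

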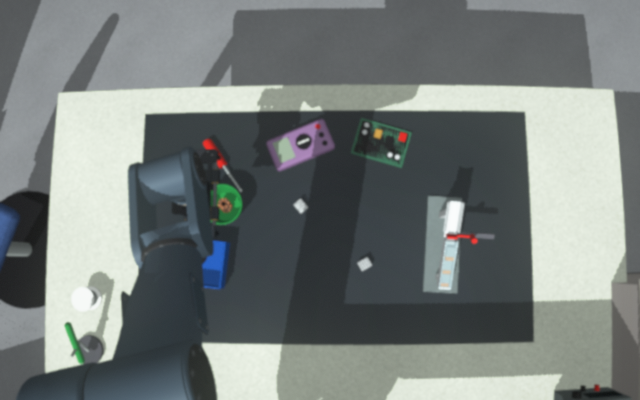

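Request:
carry_out(
  deltas=[
    [-0.1, 0, 8, 0, 0, 0, -40.6],
    [-0.1, 0, 8, 0, 0, 0, -40.6],
    [-0.1, 0, 8, 0, 0, 0, -40.6],
    [-0.1, 0, 8, 0, 0, 0, -40.6],
    [-0.1, 0, 8, 0, 0, 0, -40.6],
    [-0.1, 0, 8, 1.7, 0, 0, -40.6],
    [-0.1, 0, 8, 2.5, 0, 0, -40.6],
    [-0.1, 0, 8, 2.5, 0, 0, -40.6],
  ],
)

```text
time: 37.3
position: [0.6078, 0.0862, 0.0976]
tool_rot: [0.938, 0.347, -0.001, 0.0]
ft_force: [0.0, -0.0, -0.3]
grip_width: 0.0482
```

Run:
```python
from find import *
find("w12")
o=get_obs();print(o['position'],o['grip_width'])
delta(o,[.6093,.0868,.006],down(40.6))
```

```text
t 37.3 tcp [0.608 0.086 0.098] table 0.0022
sink px [308. 209.] n 140 c (0.5987,0.0789) zt 0.0183 size 24.6 x 2.3 long@129.9 
sink px [316. 207.] n 135 c (0.6037,0.0828) zt 0.0185 size 23.8 x 1.5 long@130.3 
sink px [325. 208.] n 137 c (0.6084,0.0872) zt 0.0182 size 24.6 x 2.3 long@130.6 
sink px [333. 209.] n 131 c (0.6140,0.0910) zt 0.0183 size 24.7 x 2.2 long@131.0 
sink px [341. 209.] n 148 c (0.6186,0.0950) zt 0.0184 size 24.7 x 2.3 long@131.4 
sink px [ 49. 239.] n 1238 c (0.4574,-0.0789) zt 0.0175 size 30.3 x 27.8 long@121.8 
[0.60922472 0.08639991 0.09912012] 0.04778112794757981
delta xyz [ 0.01 -0.02  3.72] rot [ 0.1 -0.   0. ] rows>=1.9
```

Request:
carry_out(
  deltas=[
    [-0.1, 0, 0, 1.8, 0, 0, 0],
    [-0.1, 0, 0, 3.7, 0, 0, 0],
    [-0.1, 0, 0, 3.7, 0, 0, 0],
    [1, 0, 0, 3.7, 0, 0, 0],
    [1, 0, 0, 3.7, 0, 0, 0],
    [1, 0, 0, 3.7, 0, 0, 0],
    [1, 0, 0, 3.7, 0, 0, 0],
    [1, 0, 0, 3.7, 0, 0, 0],
  ],
  force=30,
)

```text
time: 38.15
position: [0.6104, 0.0865, 0.0081]
tool_rot: [0.938, 0.347, 0.002, 0.001]
ft_force: [-0.7, 1.2, 7.9]
grip_width: 0.0276
```

Request:
carry_out(
  deltas=[
    [1, 0, 0, -2, 0, 0, 0],
    [1, 0, 0, -4, 0, 0, 0],
    [1, 0, 0, -6, 0, 0, 0],
    [1, 0, 0, -6, 0, 0, 0],
  ],
)

```text
time: 38.55
position: [0.6143, 0.0867, 0.1642]
tool_rot: [0.938, 0.347, 0.008, 0.004]
ft_force: [1.1, -0.2, -0.6]
grip_width: 0.0276
```

Run:
```python
from rig import *
from h import *
o=get_obs();print(o['position'],o['grip_width'])
delta(o,[.459,.341,.16],down(84))
delta(o,[.459,.341,.16],down(30))
```

```text
[0.61433043 0.08670572 0.16416716] 0.027619000786762694
delta xyz [  1.91 -11.77   0.04] rot [  1.   -0.4 -43.4] rows>=6.0
delta xyz [  1.91 -11.77   0.04] rot [ 0.7 -0.7 10.6] rows>=6.0
```

Request:
carry_out(
  deltas=[
    [1, 2.55, -11.2, 0, 0.6, -0.4, -43.4],
    [1, 2.55, -11.2, 0, 0.6, -0.4, -43.4],
    [1, 2.55, -11.2, 0, 0.6, -0.4, -43.4],
    [1, 2.55, -11.2, 0, 0.6, -0.4, -43.4],
    [1, 2.55, -11.2, 0, 0.6, -0.4, -43.4],
    [1, 2.55, -11.2, 0, 0.6, -0.4, -43.4],
    [1, 2.55, -11.2, 0, 0.6, -0.4, -43.4],
    [1, 2.55, -11.2, 0, 0.6, -0.4, -43.4],
  ],
)

```text
time: 39.35
position: [0.4743, 0.3411, 0.1552]
tool_rot: [0.742, 0.67, -0.005, -0.002]
ft_force: [-0.2, 0.2, 0.6]
grip_width: 0.0276
```

Run:
```python
from rig import *
from h import *
o=get_obs();print(o['position'],o['grip_width'])
delta(o,[.478,.341,.04],down(84))
```

```text
[0.47427809 0.34112505 0.1552016 ] 0.02761716849303081
delta xyz [0.03 0.2  4.61] rot [-0.6  0.3  0.2] rows>=2.3
```

Request:
carry_out(
  deltas=[
    [1, 0, 0.15, 2.3, 0, 0, 0],
    [1, 0, 0.15, 4.6, 0, 0, 0],
    [1, 0, 0.15, 4.6, 0, 0, 0],
    [0.2, 0, 0.15, 4.6, 0, 0, 0],
    [0, 0, 0.15, 4.6, 0, 0, 0],
    [0, 0, 0.15, 4.6, 0, 0, 0],
    [0, 0, 0.15, 1.5, 0, 0, 0],
    [0, 0, 0.15, -1, 0, 0, 0],
  ],
)

```text
time: 40.15
position: [0.4784, 0.3399, 0.1414]
tool_rot: [0.743, 0.669, -0.006, -0.003]
ft_force: [1.3, 0.2, 0.7]
grip_width: 0.0432
```

Run:
```python
from find import *
o=get_obs();print(o['position'],o['grip_width'])
find("t13","top")
delta(o,[.459,-.077,.14],down(30.5))
```

```text
[0.47836514 0.339943   0.14143304] 0.04316453878131202
t 40.15 tcp [0.478 0.34  0.141] table 0.0016
sink px [364. 263.] n 73 c (0.4598,-0.0752) zt 0.0190 size 27.5 x 22.8 long@116.4 
delta xyz [-16.67   0.97   0.13] rot [-0.5  0.6 53.5] rows>=8.3
```

View pics/t13.png

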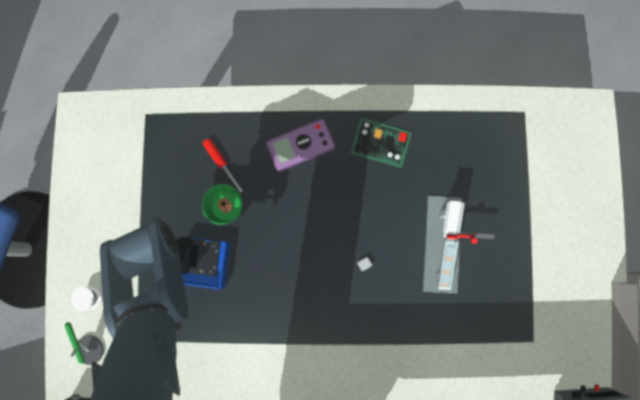

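Request:
carry_out(
  deltas=[
    [-0.1, -16.6, 1, -0.5, -0.5, 0.6, 53.3],
    [-0.1, -16.6, 1, -0.5, -0.5, 0.6, 53.3],
    [-0.1, -16.6, 1, -0.5, -0.5, 0.6, 53.3],
    [-0.1, -16.6, 1, -0.5, -0.5, 0.6, 53.3],
    [-0.1, -16.6, 1, -0.5, -0.5, 0.6, 53.3],
    [-0.1, -16.6, 1, -0.5, -0.5, 0.6, 53.3],
    [-0.1, -16.6, 1, -0.5, -0.5, 0.6, 53.3],
    [-0.1, -16.6, 1, -0.5, -0.5, 0.6, 53.3],
  ],
)

```text
time: 41.0
position: [0.462, -0.0615, 0.1559]
tool_rot: [0.964, 0.265, 0.003, 0.001]
ft_force: [0.7, 0.6, -0.1]
grip_width: 0.048
```

Request:
carry_out(
  deltas=[
    [-0.1, 0, 0, 0, 0, 0, 0],
  ],
)

```text
time: 41.1
position: [0.4639, -0.0659, 0.1561]
tool_rot: [0.965, 0.261, 0.004, 0.003]
ft_force: [-1.0, 1.5, 1.2]
grip_width: 0.0477
```

Run:
```python
from find import *
find("w14")
o=get_obs();print(o['position'],o['grip_width'])
delta(o,[.4588,-.0779,.05],down(30.8))
```

```text
t 41.1 tcp [ 0.464 -0.066  0.156] table 0.0024
sink px [310. 195.] n 807 c (0.4583,-0.0779) zt 0.0178 size 29.2 x 23.9 long@118.9 
[ 0.46283328 -0.06279412  0.15571734] 0.04794056446290697
delta xyz [-0.47  0.42  4.23] rot [ 0.3 -0.3 -0.4] rows>=2.1
```

Request:
carry_out(
  deltas=[
    [-0.1, -0.47, 0.42, 2, 0, 0, -0.4],
    [-0.1, -0.47, 0.42, 4.2, 0, 0, -0.4],
    [-0.1, -0.47, 0.42, 4.2, 0, 0, -0.4],
    [-0.1, -0.47, 0.42, 4.2, 0, 0, -0.4],
  ],
)

```text
time: 41.55
position: [0.4559, -0.0726, 0.0483]
tool_rot: [0.963, 0.269, -0.0, -0.001]
ft_force: [0.4, -0.4, 0.5]
grip_width: 0.0478
```

Run:
```python
from find import *
o=get_obs();print(o['position'],o['grip_width'])
delta(o,[.4588,-.0779,.006],down(30.8))
```

```text
[ 0.45592446 -0.07258079  0.04829294] 0.04781093128614121
delta xyz [-0.01  0.25  1.69] rot [-0.2  0.   0.4] rows>=0.9
```

Request:
carry_out(
  deltas=[
    [-0.1, 0, 0.2, 0.8, 0, 0, 0],
    [-0.1, 0, 0.22, 1.68, 0, 0, 0],
    [-0.1, 0, 0.22, 1.68, 0, 0, 0],
    [1, 0, 0.22, 1.68, 0, 0, 0],
    [1, 0, 0.22, 1.68, 0, 0, 0],
    [1, 0, 0.22, 1.68, 0, 0, 0],
    [1, 0, 0.22, 1.68, 0, 0, 0],
    [1, 0, 0.22, 1.68, 0, 0, 0],
  ],
  force=30,
)

```text
time: 42.35
position: [0.4601, -0.0788, 0.0076]
tool_rot: [0.963, 0.268, 0.001, 0.0]
ft_force: [-0.1, 0.9, 8.3]
grip_width: 0.0237
```

Request:
carry_out(
  deltas=[
    [1, 0, 0, -2, 0, 0, 0],
    [1, 0, 0, -4, 0, 0, 0],
    [1, 0, 0, -6, 0, 0, 0],
    [1, 0, 0, -6, 0, 0, 0],
  ],
)

```text
time: 42.75
position: [0.4632, -0.0804, 0.1624]
tool_rot: [0.963, 0.268, 0.006, 0.004]
ft_force: [0.1, 0.4, -1.1]
grip_width: 0.0236
```

Run:
```python
from rig import *
from h import *
o=get_obs();print(o['position'],o['grip_width'])
delta(o,[.44,.341,.16],down(84))
```

```text
[ 0.4631927  -0.08040195  0.16239127] 0.023569603655207043
delta xyz [ 7.920e+00 -1.491e+01  1.000e-02] rot [  0.8  -0.2 -52.9] rows>=8.4
```

Request:
carry_out(
  deltas=[
    [1, 7.9, -14.9, 0, 0.6, -0.2, -53],
    [1, 7.9, -14.9, 0, 0.6, -0.2, -53],
    [1, 7.9, -14.9, 0, 0.6, -0.2, -53],
    [1, 7.9, -14.9, 0, 0.6, -0.2, -53],
    [1, 7.9, -14.9, 0, 0.6, -0.2, -53],
    [1, 7.9, -14.9, 0, 0.6, -0.2, -53],
    [1, 7.9, -14.9, 0, 0.6, -0.2, -53],
    [1, 7.9, -14.9, 0, 0.6, -0.2, -53],
  ],
)

```text
time: 43.55
position: [0.4358, 0.3222, 0.1563]
tool_rot: [0.742, 0.67, -0.003, -0.005]
ft_force: [1.8, -0.1, 0.1]
grip_width: 0.0239
```

Request:
carry_out(
  deltas=[
    [1, 0, 0, 0, 0, 0, 0],
    [1, 0, 0, 0, 0, 0, 0],
  ],
)

```text
time: 43.75
position: [0.4357, 0.321, 0.1561]
tool_rot: [0.741, 0.671, -0.003, -0.005]
ft_force: [-0.4, -0.6, -1.1]
grip_width: 0.0238
```

Run:
```python
from snap import *
o,ci,p,d=snap("w15")
o=get_obs();print(o['position'],o['grip_width'])
delta(o,[.442,.341,.05],down(84))
```

```text
[0.43595626 0.31984886 0.15621872] 0.02325452470667354
delta xyz [0.86 0.2  4.25] rot [-0.7 -0.1  0.2] rows>=2.2
```

View pics/w15.png

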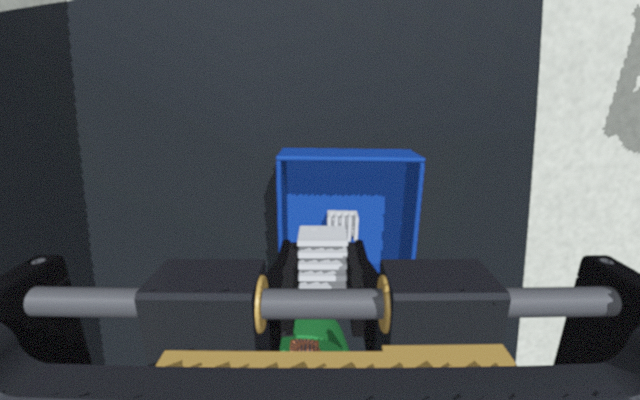

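Request:
carry_out(
  deltas=[
    [1, 0.86, 0.1, 0.5, 0, 0, 0],
    [1, 0.86, 0.1, 2.2, 0, 0, 0],
    [1, 0.86, 0.1, 4, 0, 0, 0],
    [1, 0.86, 0.1, 4, 0, 0, 0],
    [0.2, 0.86, 0.1, 4, 0, 0, 0],
    [0, 0.86, 0.1, 4, 0, 0, 0],
    [0, 0.86, 0.1, 4, 0, 0, 0],
    [0, 0.86, 0.1, 0, 0, 0, 0],
  ],
)

```text
time: 44.6
position: [0.4378, 0.3396, 0.1029]
tool_rot: [0.743, 0.67, -0.008, -0.006]
ft_force: [0.1, 0.5, 1.1]
grip_width: 0.0418
```

Request:
carry_out(
  deltas=[
    [0, 0, 0, -4, 0, 0, 0],
    [0, -8, 0, -4, 0, 0, 0],
    [0, -10, 2, -4, 0, 0, 0],
    [0, -10, 2, -4, 0, 0, 0],
    [0, -10, 2, -4, 0, 0, 0],
    [0, -10, 2, -4, 0, 0, 0],
    [0, -10, 2, -4, 0, 0, 0],
    [0, -10, 2, -4, 0, 0, 0],
  ],
)

```text
time: 45.4
position: [0.4675, 0.086, 0.2081]
tool_rot: [0.744, 0.668, -0.0, -0.003]
ft_force: [-0.2, -0.1, -0.0]
grip_width: 0.0436
```

Run:
```python
from find import *
o=get_obs();print(o['position'],o['grip_width'])
find("t16","top")
z=np.load("pics/t16.npz")['p'][:,:,::-1]
o,ci,p,d=snap("s16","side")
a=cv2.resize(z[110:300,130:520],(780,380),interpolation=cv2.INTER_CUBIC)
b=cv2.resize(p[80:220,140:320,::-1],None,fx=4.2,fy=4.2,interpolation=cv2.INTER_CUBIC)
c=cv2.resize(p[280:400,290:430,::-1],None,fx=4.5,fy=4.5,interpolation=cv2.INTER_CUBIC)
cv2.imwrite("pics/f1.png",a);cv2.imwrite("pics/f2.png",b);cv2.imwrite("pics/f3.png",c)
```

```text
[0.4675232  0.08603446 0.20807933] 0.04356329384323895
t 45.4 tcp [0.468 0.086 0.208] table 0.0031
```

View pics/f1.png

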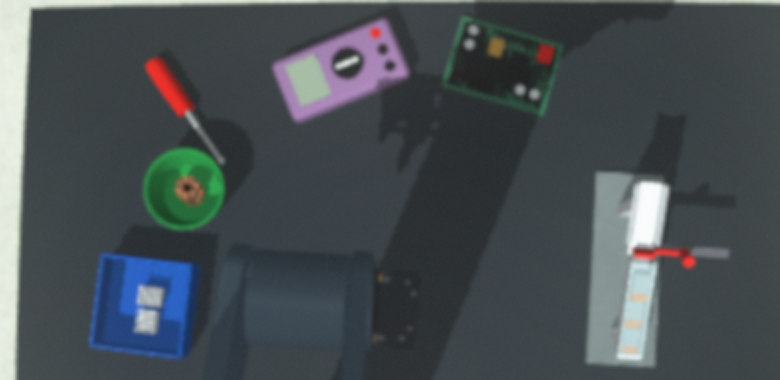

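View pics/f2.png

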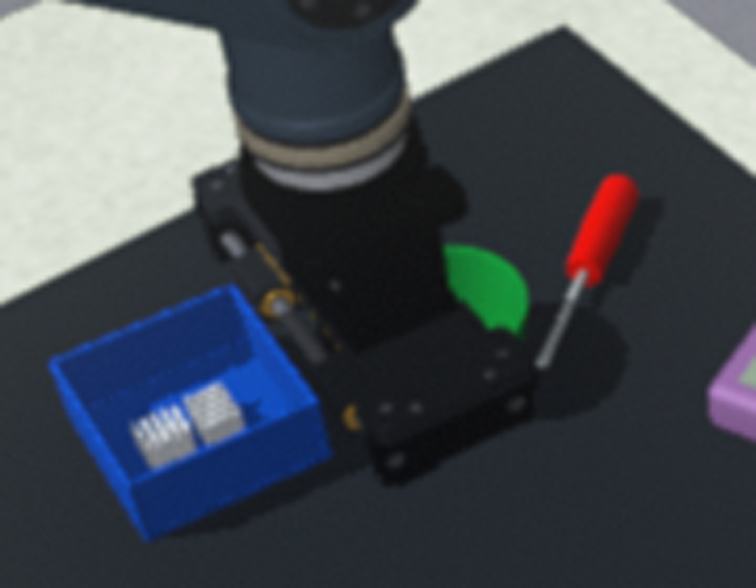

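View pics/f3.png

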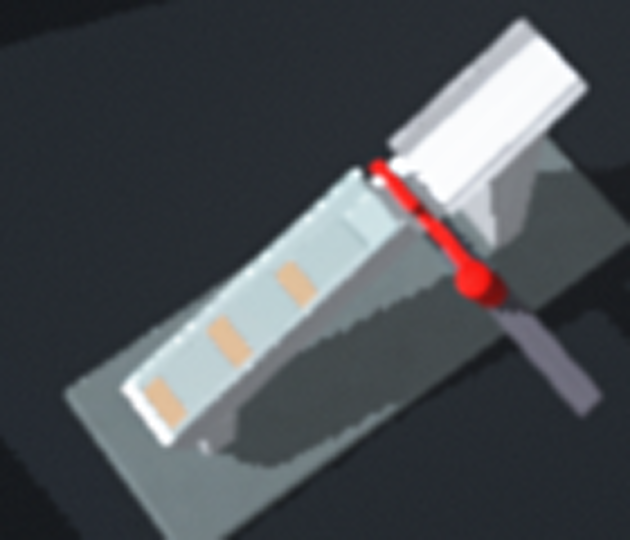

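Run:
```python
from h import *
from rig import *
z=np.load("pics/t16.npz");ci=camera_info("top");C=cloud(ci,z['d']);P=z['p'].astype(int)
m=(np.hypot(C[:,:,0]-.608,C[:,:,1]-.287)<.045)&(P[:,:,0]>P[:,:,1]+15)
q=C[m];print(len(q),q.mean(0),np.percentile(q[:,2],[5,50,95]),np.ptp(q,axis=0))
print(get_obs()['joint_velocities'].round(3));print(hand_in())
```

```text
123 [0.60954673 0.28515859 0.02923353] [0.0162625  0.03143874 0.03678262] [0.03013502 0.0317769  0.02745013]
[ 0.03   0.018  0.008 -0.002 -0.001 -0.003]
the job is handed in; nothing more can be done
None
```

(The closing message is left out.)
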